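# Count delivered pipe flanges into stock on a counting scale

## Robot

A 7-joint arm with a two-finger parallel gripper is mounted at the origin on the work surface. World frame = base frame: x ahead of the robot, y to its left, z up, the work surface at z = 0. Lengths are in m, angles in rad, forces in N, time in s.
With the tool pointing down it reaches from about 0.35 to 0.775 m from the base axis. Payload 3.1 kg.
Tool frame: the origin (TCP) lies at the very end of the fingers, on their centre line; the grasp point (between the pads) lies 19 mm behind it; z points along the fingers, y is the direction in which the jaws open and shut (so a half turn about z gives the same grasp; the last joint's range is limited). The gripper opens to 85 mm and grips with 20 to 120 N. Pads are 22 mm wide; open, the fingers measure 114 mm over their backs; the gripper's body (76 mm by 85 mm) begins 54 mm behind the grasp point. The pads swing forward as they close: fully open they stand 13 mm farther back than shut.
Start: joints at [1.211, 0.311, 0.014, 1.512, -0.004, 1.319, -0.027], TCP at [0.172, -0.522, 0.231] pointing down, gripper open.
Joint ranges: [-2.7, 2.7], [-0.3, 1.91], [-1.27, 1.3], [0.12, 2.57], [-1.44, 4.58], [0.2, 2.03], [-3.05, 3.05]. Speed limits (rad/s): [2.79, 2.79, 3.14, 3.14, 3.14, 3.14, 3.14].

## Interface

Orientations are given as a unit quaternion [x, y, z, w].
In Python, from bench import robot gives the robot as it stands.
- The arm moves only by the shell command python3 -m creep 'ROWS' [OPENING] [FORCE]. ROWS is JSON, a list of rows, each an object of numbers: "dx", "dy", "dz": the shift along the world's x, y, z in mm; "turn": the turn about the world's z in degrees. In form: [{"dx": .., "dy": .., "dz": .., "turn": ..}, ...]. A call has 1 to 8 rows; each row shifts and turns the commanded pose from where the row before left it; what a row does not reach is not made up. A row lasts 1/8 s, in which the tool goes at most 62.5 mm and 10.7 degrees, less where a joint would pass 70% of its speed; a pose out of reach is approached as far as the arm can. A call is refused whole if a number of a shift passes 62.5 or a number of a turn 10.7, either way. A call with a gripper value outside its range is refused whole. OPENING is the opening, from 0 (shut) to 1 (fully open), set as the call begins (- or left out, the last holds). The fingers move at their own pace and stop on an object; FORCE is the grip in N (left out, the last holds). Time passes only in rows, so rows that do not move let the fingers close. It gives the time, the measured TCP pose, the force and the opening at its end, in the units of the state.
- robot.read_state(): the state, without advancing time (a new reading comes with each control period).
- robot.grab_frame(name): name is "side" or "top" or "wrist"; returns the picture (480x640x3 uint8, blue, green, red); there is no depth.
- robot.get_calibration(name): a dict with "mtx" (3x3 intrinsics, pixels), "R" (3x3) and "t" (3): a world point X has camera coordinates R X + t. Camera axes: x right, y down, z forward; pixel columns grow to the right and rows downward; lengths in m; the calibration is good to about 2 mm. The wrist camera is an equidistant fisheye: a pixel r from the principal point sees the ray r / f radians off the axis. A picture is of the moment at which its call begins: read the wrist's pose just before it. get_calibration takes no time and is no camera call; for the wrist camera it gives the pose at the moment of the call.
- robot.sign_off(): hands the job in, once; it reports no verdict.
The state is a dict: "time_s": time; "joints": joint angles; "dq": joint speeds; "joint_torque": joint torques, N m; "ee_pos": TCP position; "orientation": TCP orientation; "force": force on the tool from outside, world axes, zero at the start; "wrist_torque": the same for the moment, N m; "gripper_width": opening from 0.0 (shut) to 1.0 (fully open).
Only numpy, scipy, OpenCV 4.12 (cv2) and the standard library are available. Lean on these libraries where they do the work, as an engineer would, in place of code of your own. Each camera call takes 0.05 s, during which the arm holds its last target.

## Task

Clear the left-over carton off the counting scale and stand it upright on the green mat; then, with the pan empty, zero the scale by turning its dial to the white mark. Stand all the delivered pipe flanges upright on the pan, then turn the dial to the yellow mark to count them. Then stand all the flanges upright in the blue stock bin and switch the scale off by turning its dial to the red mark, leaving the can, jar and tape alone.

Things in the scene. Friction and masses are not known exactly. Their poses are not given: they have to be found in the camera images.
- flange0_mid (a point): galvanised (silver-grey) pipe floor flange number 0: a flat round foot, 66 mm diameter and 9 mm thick, with a round neck of 38 mm diameter on it, 60 mm high in all, 0.3 kg, standing upright. This point is its centre, 30 mm above its underside; its z axis is the axis of the neck. Delivered on the plywood board. Absent (None) in some starts: 2 to 4 of the four are there.
- flange1_mid (a point): galvanised (silver-grey) pipe floor flange number 1: a flat round foot, 66 mm diameter and 9 mm thick, with a round neck of 38 mm diameter on it, 60 mm high in all, 0.3 kg, standing upright. This point is its centre, 30 mm above its underside; its z axis is the axis of the neck. Delivered on the plywood board. Absent (None) in some starts: 2 to 4 of the four are there.
- flange2_mid (a point): galvanised (silver-grey) pipe floor flange number 2: a flat round foot, 66 mm diameter and 9 mm thick, with a round neck of 38 mm diameter on it, 60 mm high in all, 0.3 kg, standing upright. This point is its centre, 30 mm above its underside; its z axis is the axis of the neck. Delivered on the plywood board. Absent (None) in some starts: 2 to 4 of the four are there.
- flange3_mid (a point): galvanised (silver-grey) pipe floor flange number 3: a flat round foot, 66 mm diameter and 9 mm thick, with a round neck of 38 mm diameter on it, 60 mm high in all, 0.3 kg, standing upright. This point is its centre, 30 mm above its underside; its z axis is the axis of the neck. Delivered on the plywood board. Absent (None) in some starts: 2 to 4 of the four are there.
- carton_mid (a point): closed brown cardboard carton, 54 mm (its x) by 100 mm (its y) by 70 mm high, about 0.25 kg, standing on the scale's pan at the start. This point is its centre, 35 mm above its underside.
- pan (a point): square steel weighing pan of the counting scale, 190 x 190 mm, flat and without a rim, its top 50 mm above the table. This point is the centre of its top face; x and y lie along its edges. The scale is fixed. On the pan's -y side stands the scale's grey console, 180 mm (x) by 120 mm (y), top 55 mm above the table, with a display and the selector dial.
- dial (a joint): angle of the selector dial (rad), growing as it turns clockwise seen from above. It has four click positions, each marked by a coloured dot on the console around the dial; the white line on the bar points to the one selected: red (off) at 0, white (zero) at 0.70, yellow (count) at 1.40, blue (weight) at 2.10. Stops at -0.08 and 2.18. It snaps into the nearest position when let go; turning past a click takes about 0.1 N m. At the start it stands on yellow or blue.
- bin_in (a point): blue open stock bin (a shallow tray), fixed, 200 x 200 mm outside and 30 mm high, walls and floor 5 mm thick. This point is the centre of its inner floor, 5 mm above the table; x and y lie along its walls. It stands to the left or to the right of the scale.
- board_mid (a point): plywood delivery board, fixed, 200 x 200 x 4 mm, on which the flanges stand at the start; on the other side of the scale from the bin. This point is the centre of its top face.
- mat_top (a point): green mat for left-over goods, fixed, 120 mm (x) by 150 mm (y) by 3 mm, lying beyond the scale. This point is the centre of its top face.
- can: bystander: upright can, 62 mm diameter, 150 mm high; origin at the centre of its underside. Leave alone.
- jar: bystander: upright pale jar, 72 mm diameter, 85 mm high; origin at the centre of its underside. Leave alone.
- tape: bystander: roll of brown packing tape lying flat, 96 mm diameter, 50 mm high; origin at the centre of its underside. Leave alone.
- dial_grip (a point): the dark selector dial on the scale's console: a bar grip 60 mm long, 16 mm thick and 38 mm high on a round 66 mm skirt 8 mm thick, turning about a vertical axis. This point lies on the axis, half-way up to grip the bar: 12 mm below the bar's top, 26 mm above the skirt. Its x axis lies along the bar and points where the white line points; its y axis across the bar.

How it is judged:
On the way, in this order (a step that is already met when the one before it is completed fails the run):
1. the carton stands upright on the green mat, let go (x of carton_mid in the frame of mat_top between -0.04 and 0.04 m and y of carton_mid in the frame of mat_top between -0.04 and 0.04 m and z of carton_mid in the frame of mat_top between 0.023 and 0.047 m and angle between carton_mid's own z axis and vertical below 0.2 rad and contact force between the fingers and carton below 0.3 N), for 0.2 s.
2. the dial is on the white mark, with carton and flanges all off the pan (value of joint dial between 0.56 and 0.84 rad and velocity of joint dial between -0.3 and 0.3 rad/s and height (world z) of carton_mid below 0.06 m and height (world z) of each of flange0_mid, flange1_mid, flange2_mid, flange3_mid below 0.055 m), for 0.2 s.
3. all flanges stand on the pan, let go, the dial still on white (x of flange0_mid in the frame of pan between -0.088 and 0.088 m and y of flange0_mid in the frame of pan between -0.088 and 0.088 m and z of flange0_mid in the frame of pan between 0.018 and 0.042 m and angle between each of flange0_mid, flange1_mid, flange2_mid, flange3_mid's own z axis and vertical below 0.2 rad and contact force between the fingers and flange0 below 0.3 N and x of flange1_mid in the frame of pan between -0.088 and 0.088 m and y of flange1_mid in the frame of pan between -0.088 and 0.088 m and z of flange1_mid in the frame of pan between 0.018 and 0.042 m and contact force between the fingers and flange1 below 0.3 N and x of flange2_mid in the frame of pan between -0.088 and 0.088 m and y of flange2_mid in the frame of pan between -0.088 and 0.088 m and z of flange2_mid in the frame of pan between 0.018 and 0.042 m and contact force between the fingers and flange2 below 0.3 N and x of flange3_mid in the frame of pan between -0.088 and 0.088 m and y of flange3_mid in the frame of pan between -0.088 and 0.088 m and z of flange3_mid in the frame of pan between 0.018 and 0.042 m and contact force between the fingers and flange3 below 0.3 N and value of joint dial between 0.56 and 0.84 rad and velocity of joint dial between -0.3 and 0.3 rad/s), for 0.2 s.
4. the dial is on the yellow mark with all flanges still standing on the pan (x of flange0_mid in the frame of pan between -0.088 and 0.088 m and y of flange0_mid in the frame of pan between -0.088 and 0.088 m and z of flange0_mid in the frame of pan between 0.018 and 0.042 m and angle between each of flange0_mid, flange1_mid, flange2_mid, flange3_mid's own z axis and vertical below 0.2 rad and contact force between the fingers and flange0 below 0.3 N and x of flange1_mid in the frame of pan between -0.088 and 0.088 m and y of flange1_mid in the frame of pan between -0.088 and 0.088 m and z of flange1_mid in the frame of pan between 0.018 and 0.042 m and contact force between the fingers and flange1 below 0.3 N and x of flange2_mid in the frame of pan between -0.088 and 0.088 m and y of flange2_mid in the frame of pan between -0.088 and 0.088 m and z of flange2_mid in the frame of pan between 0.018 and 0.042 m and contact force between the fingers and flange2 below 0.3 N and x of flange3_mid in the frame of pan between -0.088 and 0.088 m and y of flange3_mid in the frame of pan between -0.088 and 0.088 m and z of flange3_mid in the frame of pan between 0.018 and 0.042 m and contact force between the fingers and flange3 below 0.3 N and value of joint dial between 1.26 and 1.54 rad and velocity of joint dial between -0.3 and 0.3 rad/s), for 0.2 s.
At the end, for the whole second after the job is handed in: Every flange stands upright (within 0.2 rad) on the floor of the bin, the carton stands upright on the mat with its centre within 40 mm of the mat's centre along each of its axes, the dial is on red (within 0.14 rad of 0), and all is let go and at rest (all of step 1 and x of flange0_mid in the frame of bin_in between -0.08 and 0.08 m and y of flange0_mid in the frame of bin_in between -0.08 and 0.08 m and z of flange0_mid in the frame of bin_in between 0.018 and 0.042 m and angle between each of flange0_mid, flange1_mid, flange2_mid, flange3_mid's own z axis and vertical below 0.2 rad and contact force between the fingers and flange0 below 0.3 N and x of flange1_mid in the frame of bin_in between -0.08 and 0.08 m and y of flange1_mid in the frame of bin_in between -0.08 and 0.08 m and z of flange1_mid in the frame of bin_in between 0.018 and 0.042 m and contact force between the fingers and flange1 below 0.3 N and x of flange2_mid in the frame of bin_in between -0.08 and 0.08 m and y of flange2_mid in the frame of bin_in between -0.08 and 0.08 m and z of flange2_mid in the frame of bin_in between 0.018 and 0.042 m and contact force between the fingers and flange2 below 0.3 N and x of flange3_mid in the frame of bin_in between -0.08 and 0.08 m and y of flange3_mid in the frame of bin_in between -0.08 and 0.08 m and z of flange3_mid in the frame of bin_in between 0.018 and 0.042 m and contact force between the fingers and flange3 below 0.3 N and value of joint dial between -0.14 and 0.14 rad and velocity of joint dial between -0.3 and 0.3 rad/s and linear speed of each of flange0, flange1, flange2, flange3, carton below 0.03 m/s); the robot touches nothing.
It fails at once if the can is pushed more than 40 mm or knocked over (distance of can from where it was at the start of the episode above 0.04 m or angle between can's own z axis and vertical above 0.5 rad).
It fails at once if the jar is pushed more than 40 mm or knocked over (distance of jar from where it was at the start of the episode above 0.04 m or angle between jar's own z axis and vertical above 0.5 rad).
It fails at once if the tape is pushed more than 40 mm or knocked over (distance of tape from where it was at the start of the episode above 0.04 m or angle between tape's own z axis and vertical above 0.5 rad).
Of flange0, flange1, flange2, flange3 only 2 to 4 are there at a start; the rules pass over those that are not, and their reading is None.
At some moment in a run one of flange0, flange1, flange2, flange3, carton may be knocked a few centimetres aside while the robot is not near it.
It also fails if it takes over 210 s, if anything falls off the work surface, if the arm or the gripper's body presses on something with over 40 N, if the wrist force passes 120 N, or if a joint passes its speed limit or range.

## Working session

There is one attempt and no reset: what is moved stays moved. The work goes in short steps, Python scripts to look and compute and a shell command to move; the robot and the scene stay as the last step left them, time stands still between calls to the robot, and variables do not carry over. Pictures are saved under pics/ and viewed, and the job is handed in when it is done.

```bash
ls; mkdir -p pics
cat > h.py <<'E'
import numpy as np, cv2
from bench import robot
def grab(name,fn):
    c=robot.get_calibration(name); im=robot.grab_frame(name); cv2.imwrite('pics/'+fn,im); return im,c
def ray(c,u,v,fish=False):
    K=np.array(c['mtx']);R=np.array(c['R']);t=np.array(c['t'])
    x=(u-K[0,2])/K[0,0];y=(v-K[1,2])/K[1,1]
    if fish:
        r=np.hypot(x,y); d=np.array([x/r*np.sin(r),y/r*np.sin(r),np.cos(r)]) if r>1e-9 else np.array([0,0,1.])
    else: d=np.array([x,y,1.])
    return -R.T@t, R.T@d
def onplane(c,u,v,z,fish=False):
    o,d=ray(c,u,v,fish); s=(z-o[2])/d[2]; return o+s*d
def proj(c,X):
    K=np.array(c['mtx']);p=np.array(c['R'])@np.array(X)+np.array(c['t']);return (K@(p/p[2]))[:2]
E
python3 - <<'E'
from h import *
for n in ['side','top','wrist']:
    im,c=grab(n,n+'0.png'); print(n,np.round(c['mtx'],1).tolist(),np.round(-np.array(c['R']).T@np.array(c['t']),3), np.round(c['R'],2).tolist())
s=robot.read_state();print({k:np.round(v,3).tolist() for k,v in s.items()})
E
```

```text
pics
side [[518.5, 0.0, 319.6], [0.0, 518.5, 241.2], [0.0, 0.0, 1.0]] [0.035 0.783 1.   ] [[-0.81, -0.58, 0.0], [-0.41, 0.56, -0.72], [0.42, -0.58, -0.7]]
top [[475.8, 0.0, 320.7], [0.0, 475.8, 238.7], [0.0, 0.0, 1.0]] [0.389 0.022 1.217] [[-0.0, -1.0, 0.02], [-0.98, -0.0, -0.18], [0.18, -0.02, -0.98]]
wrist [[371.6, 0.0, 320.9], [0.0, 371.6, 239.8], [0.0, 0.0, 1.0]] [ 0.249 -0.497  0.374] [[0.31, -0.95, -0.0], [-0.9, -0.3, 0.32], [-0.3, -0.1, -0.95]]
{'time_s': 0.15, 'joints': [1.211, 0.312, 0.014, 1.513, -0.004, 1.319, -0.027], 'dq': [0.001, -0.003, -0.0, -0.004, 0.0, 0.0, -0.001], 'joint_torque': [0.001, -38.027, 0.147, -23.085, 0.012, 0.01, -0.0], 'ee_pos': [0.172, -0.522, 0.23], 'orientation': [0.987, 0.158, -0.0, -0.001], 'force': [0.47, 0.31, 0.085], 'wrist_torque': [0.063, -0.037, -0.019], 'gripper_width': 1.003}
```

View pics/top0.png

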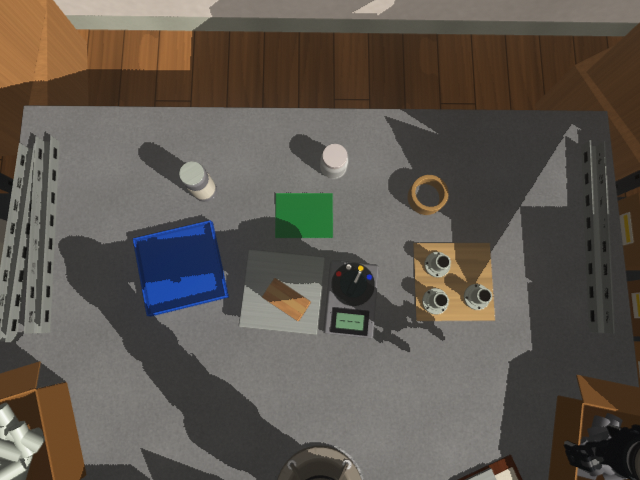

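View pics/side0.png

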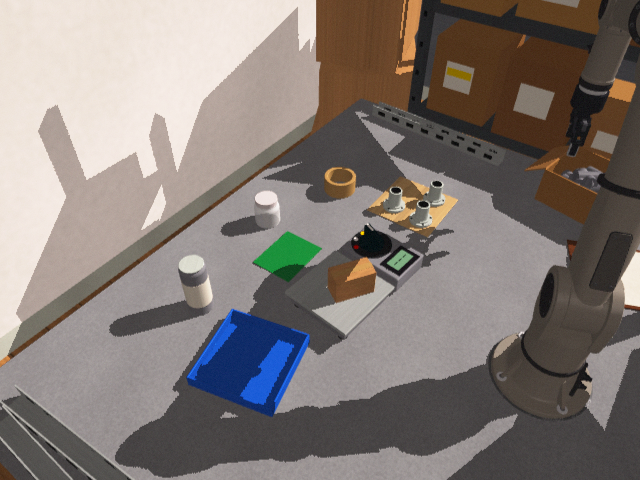

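View pics/wrist0.png

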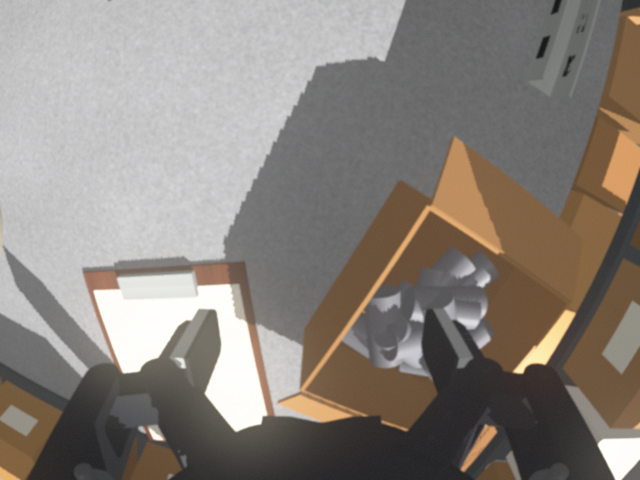

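Run:
```python
from h import *
im=cv2.imread('pics/top0.png'); a=cv2.resize(im[170:350,225:405],None,fx=3.3,fy=3.3,interpolation=cv2.INTER_CUBIC); cv2.imwrite('pics/z1.png',a)
b=cv2.resize(im[230:330,405:505],None,fx=5.5,fy=5.5,interpolation=cv2.INTER_CUBIC); cv2.imwrite('pics/z2.png',b)
im=cv2.imread('pics/side0.png'); a=cv2.resize(im[170:340,240:480],None,fx=3.3,fy=3.3,interpolation=cv2.INTER_CUBIC); cv2.imwrite('pics/z3.png',a)
```

```text
(no output)
```

View pics/z1.png

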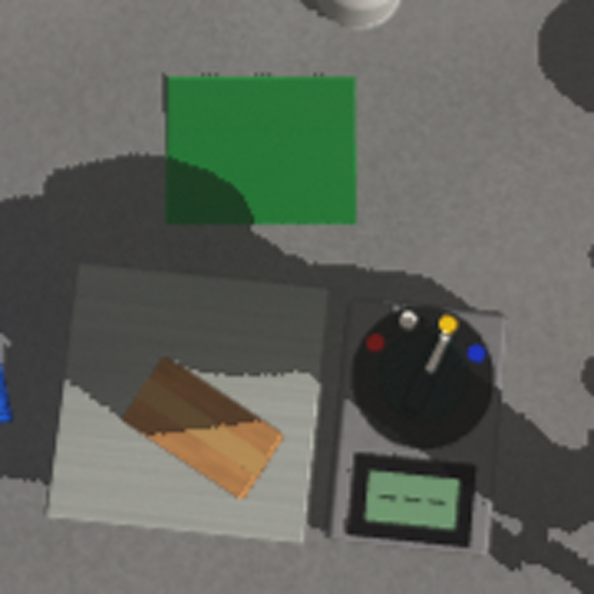

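View pics/z2.png

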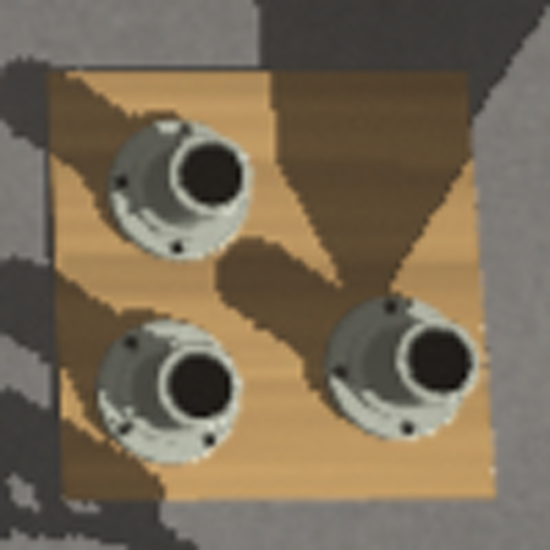

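View pics/z3.png

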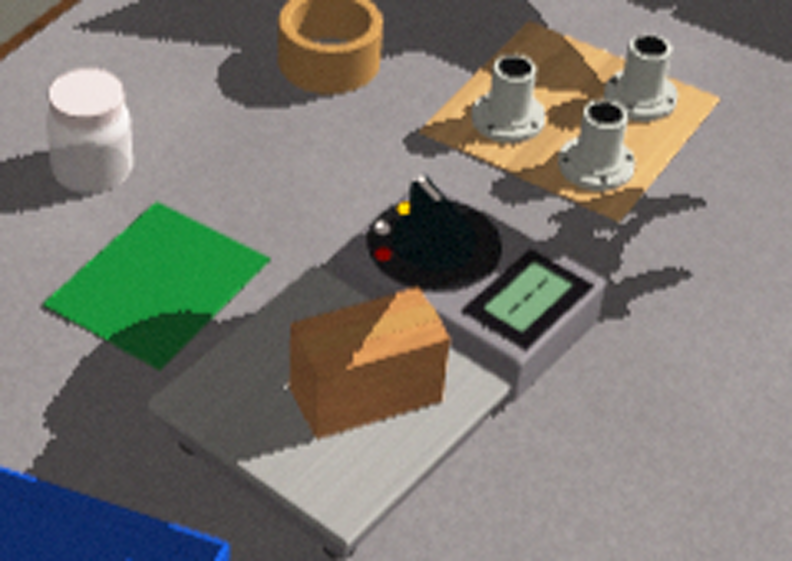

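Run:
```python
from h import *
c=robot.get_calibration('top'); cs=robot.get_calibration('side')
P=lambda x,y,z:onplane(c,225+x/3.3,170+y/3.3,z)
S=lambda x,y,z:onplane(cs,240+x/3.3,170+y/3.3,z)
Q=lambda x,y,z:onplane(c,405+x/5.5,230+y/5.5,z)
def quad(n,pts,z,f=P):
    w=np.array([f(*p,z) for p in pts]);print(n,'ctr',np.round(w.mean(0),4),'sides',np.round(np.linalg.norm(np.roll(w,-1,0)-w,axis=1),3),'dirs',np.round([np.degrees(np.arctan2(d[1],d[0])) for d in (np.roll(w,-1,0)-w)],1))
quad('carton',[(165,357),(285,437),(241,500),(123,418)],.12)
quad('carton side',[(290,325),(410,288),(448,343)],.12,S)
quad('pan',[(80,264),(328,289),(303,542),(49,516)],.05)
quad('panS',[(150,405),(322,268),(510,385),(347,547)],.05,S)
quad('mat',[(166,76),(356,76),(356,224),(166,224)],.003)
quad('matS',[(158,203),(270,260),(158,370),(42,303)],.003,S)
quad('console',[(350,300),(503,312),(488,553),(332,538)],.055)
quad('board',[(48,72),(466,72),(496,497),(62,498)],.004,Q)
print('disc',P(424,375,.055), 'side',S(434,244,.055))
from scipy.optimize import least_squares
d=np.array([P(*p,.056)[:2] for p in [(374,342),(408,320),(448,323),(476,353)]])
r=least_squares(lambda q:np.hypot(*(d-q[:2]).T)-q[2],[d[:,0].mean()-.05,d[:,1].mean(),.05]).x;print('dots ctr',r,np.degrees(np.arctan2(d[:,1]-r[1],d[:,0]-r[0])))
print('line',P(430,370,.101),P(443,335,.101))
for p,q in [((211,174),(514,65)),((200,386),(650,45)),((437,360),(605,112))]:
    print('flange',Q(*p,.064))
for q in [(514,65),(650,45),(605,112)]: print('  side',S(*q,.064))
def bin_(px):return onplane(c,*px,.03)
im=cv2.imread('pics/top0.png'); b=cv2.resize(im[210:325,125:240],None,fx=5,fy=5,interpolation=cv2.INTER_CUBIC); cv2.imwrite('pics/z4.png',b)
print('can',onplane(c,192,172,.15),'jar',onplane(c,335,153,.085),'tape',onplane(c,430,192,.05))
```

```text
carton ctr [0.4451 0.0768 0.12  ] sides [0.101 0.053 0.099 0.051] dirs [-123.5  144.9   55.7  -33.8]
carton side ctr [0.4435 0.0635 0.12  ] sides [0.094 0.058 0.111] dirs [-121.4  149.3   27.2]
pan ctr [0.4683 0.0903 0.05  ] sides [0.187 0.187 0.186 0.187] dirs [-95.7 174.3  84.2  -5.5]
panS ctr [0.4637 0.0926 0.05  ] sides [0.19  0.18  0.19  0.185] dirs [-96.6 174.1  84.9  -6.1]
mat ctr [0.6701 0.0395 0.003 ] sides [0.152 0.12  0.149 0.12 ] dirs [-89.7 179.7  90.1   0.9]
matS ctr [0.6679 0.0413 0.003 ] sides [0.117 0.149 0.12  0.147] dirs [-179.9   90.    -0.7  -90.9]
console ctr [ 0.451 -0.078  0.055] sides [0.115 0.177 0.114 0.175] dirs [-94.4 175.2  84.5  -4.6]
board ctr [ 0.4978 -0.3449  0.004 ] sides [0.199 0.198 0.201 0.198] dirs [ -89.9 -179.7   90.1   -0.2]
disc [ 0.48713217 -0.08262443  0.055     ] side [ 0.48448035 -0.08095644  0.055     ]
dots ctr [ 0.48594455 -0.08148787  0.04377443] [ 54.47142894  13.81512716 -26.07039143 -66.41007386]
line [ 0.48679835 -0.08282139  0.101     ] [ 0.51180702 -0.09248309  0.101     ]
flange [ 0.5404238  -0.30352058  0.064     ]
flange [ 0.44647741 -0.29420996  0.064     ]
flange [ 0.45784684 -0.39993138  0.064     ]
  side [ 0.54127208 -0.30518685  0.064     ]
  side [ 0.45770588 -0.40130139  0.064     ]
  side [ 0.44687296 -0.29498613  0.064     ]
can [0.73819494 0.2983709  0.15      ] jar [ 0.81095437 -0.03805491  0.085     ] tape [ 0.72110885 -0.28166631  0.05      ]
```

View pics/z4.png

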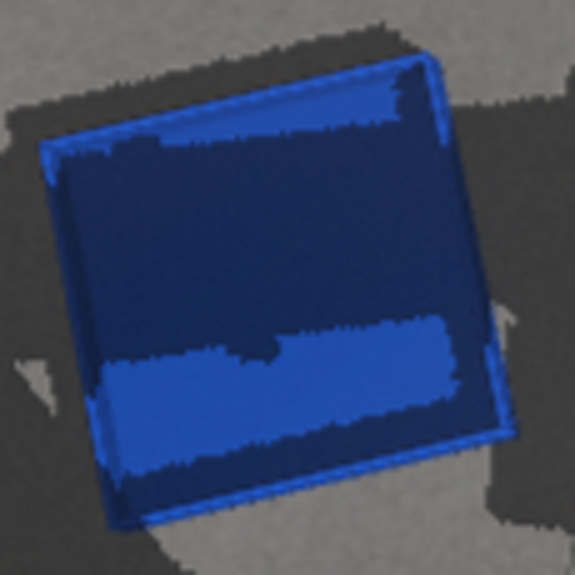

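```bash
python3 -m creep '[{"dx":30,"dy":50},{"dx":30,"dy":50},{"dx":30,"dy":50},{"dx":30,"dy":50},{"dx":30,"dy":50},{"dx":30,"dy":50},{"dx":30,"dy":50},{"dx":30,"dy":50}]' 1; python3 -m creep '[{"dx":8,"dy":50,"turn":9.5},{"dx":8,"dy":50,"turn":9.5},{"dx":8,"dy":50,"turn":9.5},{"dx":9,"dy":49,"turn":9.5},{},{}]'
```

```text
invalid input
invalid input
```

Run:
```python
from h import *
c=robot.get_calibration('top')
w=np.array([onplane(c,125+x/5,210+y/5,.03) for x,y in [(42,145),(432,55),(515,437),(112,527)]])
print(w.mean(0),np.linalg.norm(np.roll(w,-1,0)-w,axis=1),[np.degrees(np.arctan2(d[1],d[0])) for d in (np.roll(w,-1,0)-w)])
```

```text
[0.52892736 0.34733241 0.03      ] [0.19898631 0.19888195 0.19974511 0.19541283] [np.float64(-76.36116193984107), np.float64(-165.9141749261346), np.float64(102.64492883314274), np.float64(13.880085261559534)]
```

```bash
python3 -m creep '[{"dx":30,"dy":50,"dz":0,"turn":0},{"dx":30,"dy":50,"dz":0,"turn":0},{"dx":30,"dy":50,"dz":0,"turn":0},{"dx":30,"dy":50,"dz":0,"turn":0},{"dx":30,"dy":50,"dz":0,"turn":0},{"dx":30,"dy":50,"dz":0,"turn":0},{"dx":30,"dy":50,"dz":0,"turn":0},{"dx":30,"dy":50,"dz":0,"turn":0}]' 1
```

```text
time_s: 1.15
ee_pos: [0.4124, -0.1209, 0.2313]
orientation: [0.987, 0.158, 0.0, 0.0]
force: [0.5, -0.2, -0.1]
gripper_width: 1.001
```

```bash
python3 -m creep '[{"dx":8,"dy":50,"dz":0,"turn":9.5},{"dx":8,"dy":50,"dz":0,"turn":9.5},{"dx":8,"dy":50,"dz":0,"turn":9.5},{"dx":8,"dy":48,"dz":0,"turn":9.5},{"dx":0,"dy":0,"dz":0,"turn":0}]'
python3 - <<'E'
from h import *
grab('wrist','w1.png')
s=robot.read_state();print(s['ee_pos'],s['orientation'],s['force'])
E
```

```text
time_s: 1.78
ee_pos: [0.4434, 0.0806, 0.2314]
orientation: [0.88, 0.475, 0.001, -0.001]
force: [0.3, -0.2, -0.0]
gripper_width: 0.997
[0.4434923  0.07737099 0.23113418] [ 8.81108503e-01  4.72914052e-01 -1.67644086e-04 -2.77891953e-04] [ 0.78748101 -0.1981422   0.20139922]
```

View pics/w1.png

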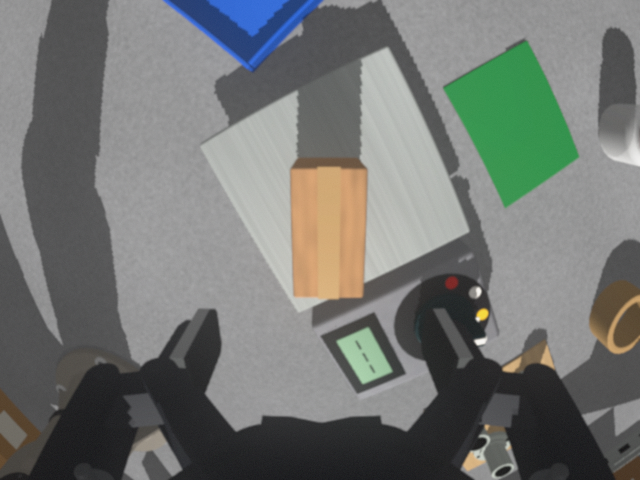

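```bash
python3 -m creep '[{"dx":1,"dy":0,"dz":-50,"turn":0},{"dx":0,"dy":0,"dz":-50,"turn":0},{"dx":0,"dy":0,"dz":-30,"turn":0},{"dx":0,"dy":0,"dz":-30,"turn":0},{"dx":0,"dy":0,"dz":0,"turn":0}]'; python3 -m creep '[{"dx":0,"dy":0,"dz":0,"turn":0},{"dx":0,"dy":0,"dz":0,"turn":0},{"dx":0,"dy":0,"dz":0,"turn":0},{"dx":0,"dy":0,"dz":0,"turn":0},{"dx":0,"dy":0,"dz":0,"turn":0},{"dx":0,"dy":0,"dz":0,"turn":0}]' 0 40
```

```text
time_s: 2.45
ee_pos: [0.4425, 0.0731, 0.0692]
orientation: [0.883, 0.47, -0.003, -0.001]
force: [0.3, 0.1, 0.3]
gripper_width: 1.0
time_s: 3.2
ee_pos: [0.4463, 0.0755, 0.0729]
orientation: [0.882, 0.471, 0.001, 0.001]
force: [-0.7, -1.5, 5.8]
gripper_width: 0.627
```

```bash
python3 -m creep '[{"dx":0,"dy":0,"dz":30,"turn":0},{"dx":0,"dy":0,"dz":30,"turn":0},{"dx":20,"dy":-3,"dz":20,"turn":0},{"dx":45,"dy":-7,"dz":0,"turn":0},{"dx":50,"dy":-8,"dz":0,"turn":0},{"dx":50,"dy":-8,"dz":0,"turn":0},{"dx":40,"dy":-6,"dz":0,"turn":0},{"dx":16,"dy":-3,"dz":0,"turn":0}]'; python3 -m creep '[{"dx":0,"dy":0,"dz":-40,"turn":0},{"dx":0,"dy":0,"dz":-40,"turn":0},{"dx":0,"dy":0,"dz":-25,"turn":0},{"dx":0,"dy":0,"dz":0,"turn":0}]'
```

```text
time_s: 4.2
ee_pos: [0.6674, 0.0391, 0.1496]
orientation: [0.883, 0.47, -0.001, -0.0]
force: [-0.9, 0.3, -3.6]
gripper_width: 0.631
time_s: 4.7
ee_pos: [0.6628, 0.0395, 0.0426]
orientation: [0.882, 0.471, -0.004, -0.001]
force: [-0.6, 0.4, -2.7]
gripper_width: 0.628
```

```bash
python3 -m creep '[{"dx":4,"dy":0,"dz":-10,"turn":0},{"dx":0,"dy":0,"dz":-8,"turn":0},{"dx":0,"dy":0,"dz":-2,"turn":0},{"dx":0,"dy":0,"dz":0,"turn":0},{"dx":0,"dy":0,"dz":0,"turn":0}]'
```

```text
time_s: 5.32
ee_pos: [0.6702, 0.0406, 0.0268]
orientation: [0.882, 0.471, 0.0, 0.0]
force: [-0.4, -0.6, -3.6]
gripper_width: 0.63
```

```bash
python3 -m creep '[{"dx":0,"dy":0,"dz":-1,"turn":0},{"dx":0,"dy":0,"dz":0,"turn":0},{"dx":0,"dy":0,"dz":0,"turn":0}]'; python3 -m creep '[{"dx":0,"dy":0,"dz":0,"turn":0},{"dx":0,"dy":0,"dz":0,"turn":0},{"dx":0,"dy":0,"dz":0,"turn":0}]' 1; python3 -m creep '[{"dx":0,"dy":0,"dz":40,"turn":0},{"dx":0,"dy":0,"dz":60,"turn":0},{"dx":-20,"dy":0,"dz":50,"turn":0},{"dx":-50,"dy":0,"dz":10,"turn":0},{"dx":0,"dy":0,"dz":0,"turn":0}]'
python3 - <<'E'
from h import *
grab('top','t2.png');grab('wrist','w2.png')
E
```

```text
time_s: 5.7
ee_pos: [0.6702, 0.0406, 0.0261]
orientation: [0.882, 0.471, 0.0, 0.0]
force: [-1.0, 0.2, 2.1]
gripper_width: 0.626
time_s: 6.08
ee_pos: [0.6701, 0.0406, 0.0254]
orientation: [0.882, 0.471, 0.0, 0.0]
force: [-1.0, 0.3, 0.3]
gripper_width: 0.996
time_s: 6.7
ee_pos: [0.5961, 0.0415, 0.186]
orientation: [0.881, 0.472, -0.001, 0.0]
force: [0.4, 0.1, -0.7]
gripper_width: 1.002
```

View pics/t2.png

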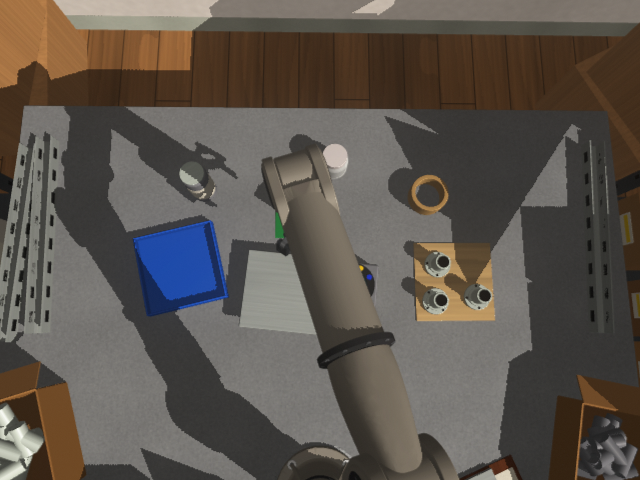

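View pics/w2.png

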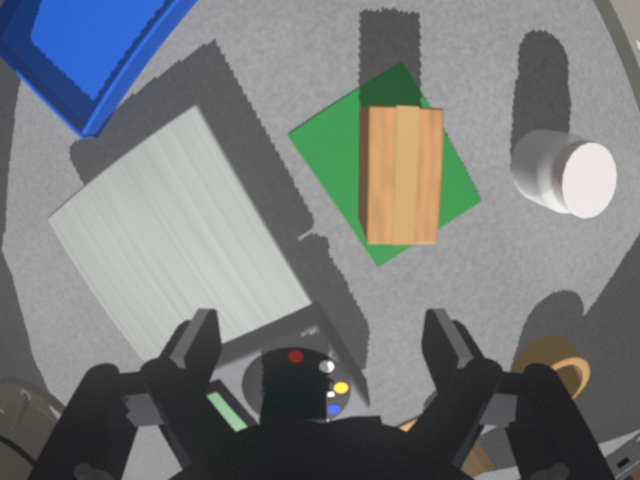

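Run:
```python
from h import *
c=robot.get_calibration('wrist')
w=np.array([onplane(c,*p,.073,True) for p in [(370,107),(443,110),(436,244),(367,243)]])
print(w.mean(0),np.linalg.norm(np.roll(w,-1,0)-w,axis=1))
for p,n in [((296,357),'red'),((326,366),'white'),((341,387),'yel'),((334,409),'blue')]: print(n,onplane(c,*p,.056,True))
```

```text
[0.67245465 0.04118394 0.073     ] [0.0520889  0.09911074 0.05302733 0.09752828]
red [ 0.51322503 -0.04885673  0.056     ]
white [ 0.53004131 -0.07248469  0.056     ]
yel [ 0.52750839 -0.10232063  0.056     ]
blue [ 0.50571575 -0.1239476   0.056     ]
```

```bash
python3 -m creep '[{"dx":-14,"dy":-16,"dz":-3,"turn":-10.3},{"dx":-14,"dy":-16,"dz":-3,"turn":-10.3},{"dx":-14,"dy":-16,"dz":-3,"turn":-10.3},{"dx":-14,"dy":-15,"dz":-3,"turn":-10.3},{"dx":-14,"dy":-15,"dz":-3,"turn":-10.3},{"dx":-14,"dy":-15,"dz":-3,"turn":-10.3},{"dx":-14,"dy":-15,"dz":-3,"turn":-10.3},{"dx":-12,"dy":-15,"dz":-3,"turn":-10.3}]'; python3 -m creep '[{"dx":0,"dy":0,"dz":0,"turn":0},{"dx":0,"dy":0,"dz":0,"turn":0}]'
python3 - <<'E'
from h import *
grab('wrist','w3.png')
s=robot.read_state();print(s['ee_pos'],s['orientation'])
E
```

```text
time_s: 7.8
ee_pos: [0.4909, -0.0834, 0.161]
orientation: [0.973, -0.23, 0.0, -0.0]
force: [-0.2, -0.8, -0.9]
gripper_width: 0.998
time_s: 8.05
ee_pos: [0.4913, -0.0817, 0.1614]
orientation: [0.974, -0.225, 0.0, -0.001]
force: [-0.1, -0.3, -0.1]
gripper_width: 1.004
[ 0.49122045 -0.0814191   0.16143148] [ 9.74389343e-01 -2.24866414e-01  4.51816055e-04 -5.47471624e-04]
```

View pics/w3.png

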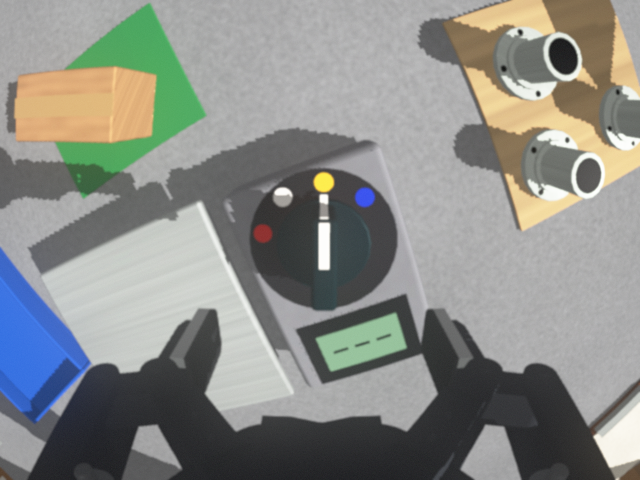

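```bash
python3 -m creep '[{"dx":-5,"dy":0,"dz":-30,"turn":0},{"dx":0,"dy":0,"dz":-30,"turn":0},{"dx":0,"dy":0,"dz":-20,"turn":0},{"dx":0,"dy":0,"dz":-9,"turn":0},{"dx":0,"dy":0,"dz":0,"turn":0}]'; python3 -m creep '[{"dx":0,"dy":0,"dz":0,"turn":0},{"dx":0,"dy":0,"dz":0,"turn":0},{"dx":0,"dy":0,"dz":0,"turn":0},{"dx":0,"dy":0,"dz":0,"turn":0},{"dx":0,"dy":0,"dz":0,"turn":0},{"dx":0,"dy":0,"dz":0,"turn":0},{"dx":0,"dy":0,"dz":0,"turn":0}]' 0 40
```

```text
time_s: 8.72
ee_pos: [0.4852, -0.0819, 0.0721]
orientation: [0.974, -0.226, -0.0, -0.0]
force: [-0.6, -0.4, -0.1]
gripper_width: 1.001
time_s: 9.6
ee_pos: [0.486, -0.081, 0.073]
orientation: [0.974, -0.226, 0.001, -0.001]
force: [1.9, 5.1, 3.3]
gripper_width: 0.182
```

```bash
python3 -m creep '[{"dx":0,"dy":0,"dz":0,"turn":8},{"dx":0,"dy":0,"dz":0,"turn":8},{"dx":0,"dy":0,"dz":0,"turn":8},{"dx":0,"dy":0,"dz":0,"turn":8},{"dx":0,"dy":0,"dz":0,"turn":8},{"dx":0,"dy":0,"dz":0,"turn":0},{"dx":0,"dy":0,"dz":0,"turn":0}]'; python3 -m creep '[{"dx":0,"dy":0,"dz":0,"turn":0},{"dx":0,"dy":0,"dz":0,"turn":0},{"dx":0,"dy":0,"dz":0,"turn":0},{"dx":0,"dy":0,"dz":0,"turn":0}]' 1;  python3 -m creep '[{"dx":0,"dy":0,"dz":40,"turn":0},{"dx":0,"dy":0,"dz":50,"turn":0},{"dx":0,"dy":0,"dz":10,"turn":0},{"dx":0,"dy":0,"dz":0,"turn":0}]'
python3 - <<'E'
from h import *
grab('wrist','w4.png')
s=robot.read_state();print(s['ee_pos'],s['orientation'])
E
```

```text
time_s: 10.48
ee_pos: [0.4859, -0.0822, 0.0729]
orientation: [0.993, 0.119, 0.001, 0.0]
force: [1.9, 3.2, 5.1]
gripper_width: 0.181
time_s: 10.98
ee_pos: [0.4845, -0.0829, 0.072]
orientation: [0.993, 0.12, -0.0, 0.0]
force: [0.7, 0.1, -0.1]
gripper_width: 0.993
time_s: 11.48
ee_pos: [0.4851, -0.0827, 0.1727]
orientation: [0.993, 0.12, 0.001, 0.0]
force: [0.2, -0.1, -0.3]
gripper_width: 0.997
[ 0.48417925 -0.08259893  0.17149908] [ 9.92758084e-01  1.20128306e-01 -7.58424753e-04 -3.65451519e-05]
```

View pics/w4.png

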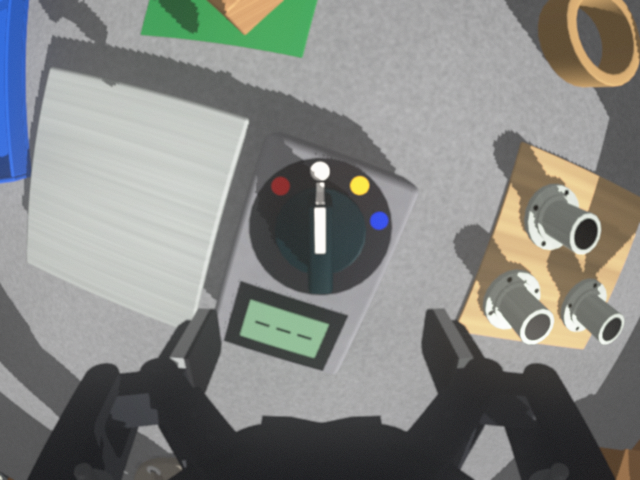

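```bash
python3 -m creep '[{"dx":14,"dy":-55,"dz":-10,"turn":0},{"dx":14,"dy":-55,"dz":-10,"turn":0},{"dx":14,"dy":-55,"dz":-10,"turn":0},{"dx":14,"dy":-56,"dz":-10,"turn":0},{"dx":0,"dy":0,"dz":0,"turn":0},{"dx":0,"dy":0,"dz":0,"turn":0}]' 0.9
python3 - <<'E'
from h import *
grab('wrist','w5.png')
s=robot.read_state();print(s['ee_pos'],s['orientation'])
E
```

```text
time_s: 12.28
ee_pos: [0.5398, -0.3021, 0.13]
orientation: [0.993, 0.12, -0.002, -0.002]
force: [0.3, -0.2, 1.1]
gripper_width: 0.899
[ 0.54053808 -0.301091    0.1309557 ] [ 9.92615932e-01  1.21287085e-01 -8.18268269e-04 -1.54467113e-03]
```

View pics/w5.png

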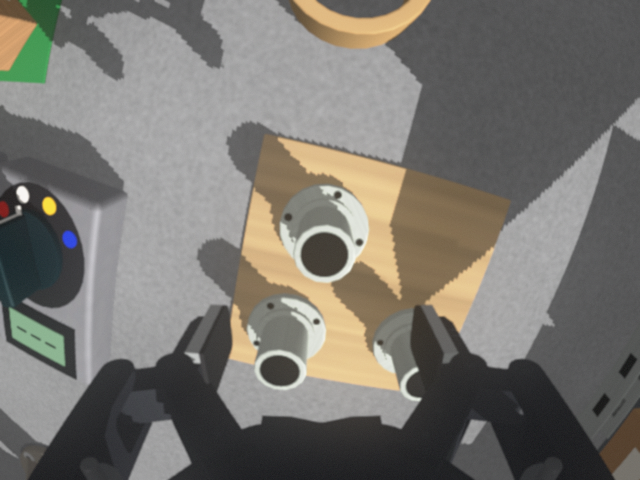

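```bash
python3 - <<'E'
from h import *
c=robot.get_calibration('wrist'); print(onplane(c,324.5,253,.064,True),onplane(c,280,370,.064,True))
E
python3 -m creep '[{"dx":0,"dy":-2,"dz":-40,"turn":0},{"dx":0,"dy":0,"dz":-30,"turn":0},{"dx":0,"dy":0,"dz":-20,"turn":0},{"dx":0,"dy":0,"dz":-10,"turn":0},{"dx":0,"dy":0,"dz":0,"turn":0}]'; python3 -m creep '[{"dx":0,"dy":0,"dz":0,"turn":0},{"dx":0,"dy":0,"dz":0,"turn":0},{"dx":0,"dy":0,"dz":0,"turn":0},{"dx":0,"dy":0,"dz":0,"turn":0},{"dx":0,"dy":0,"dz":0,"turn":0},{"dx":0,"dy":0,"dz":0,"turn":0}]' 0 40
```

```text
[ 0.54291001 -0.30305827  0.064     ] [ 0.44823458 -0.29419772  0.064     ]
time_s: 12.95
ee_pos: [0.5408, -0.304, 0.0321]
orientation: [0.993, 0.121, -0.0, -0.0]
force: [0.5, -0.3, -1.1]
gripper_width: 0.897
time_s: 13.7
ee_pos: [0.5418, -0.3052, 0.0336]
orientation: [0.993, 0.12, 0.001, 0.0]
force: [-1.2, 1.7, 5.4]
gripper_width: 0.433
```

```bash
python3 -m creep '[{"dx":0,"dy":0,"dz":30,"turn":0},{"dx":0,"dy":0,"dz":50,"turn":0},{"dx":0,"dy":0,"dz":50,"turn":0},{"dx":0,"dy":20,"dz":10,"turn":0},{"dx":-5,"dy":50,"dz":0,"turn":0},{"dx":-5,"dy":55,"dz":0,"turn":0},{"dx":-5,"dy":55,"dz":0,"turn":0},{"dx":-5,"dy":55,"dz":0,"turn":0}]'; python3 -m creep '[{"dx":-5,"dy":55,"dz":0,"turn":0},{"dx":0,"dy":55,"dz":0,"turn":0},{"dx":0,"dy":50,"dz":0,"turn":0},{"dx":0,"dy":30,"dz":0,"turn":0},{"dx":0,"dy":11,"dz":0,"turn":0},{"dx":0,"dy":0,"dz":-30,"turn":0},{"dx":0,"dy":0,"dz":-30,"turn":0},{"dx":0,"dy":0,"dz":0,"turn":0}]'
```

```text
time_s: 14.7
ee_pos: [0.5186, -0.0676, 0.17]
orientation: [0.993, 0.121, -0.002, -0.001]
force: [0.2, 0.2, -2.3]
gripper_width: 0.434
time_s: 15.7
ee_pos: [0.5127, 0.1277, 0.1088]
orientation: [0.993, 0.119, -0.005, 0.001]
force: [-0.1, 0.3, -2.5]
gripper_width: 0.433
```

```bash
python3 -m creep '[{"dx":1,"dy":2,"dz":-15,"turn":0},{"dx":0,"dy":0,"dz":-11,"turn":0},{"dx":0,"dy":0,"dz":-4,"turn":0},{"dx":0,"dy":0,"dz":0,"turn":0},{"dx":0,"dy":0,"dz":0,"turn":0},{"dx":0,"dy":0,"dz":0,"turn":0}]'
```

```text
time_s: 16.45
ee_pos: [0.5173, 0.1327, 0.0828]
orientation: [0.993, 0.12, 0.0, -0.0]
force: [-0.2, -0.3, -3.0]
gripper_width: 0.433
```

```bash
python3 -m creep '[{"dx":0,"dy":0,"dz":-1.5,"turn":0},{"dx":0,"dy":0,"dz":-1.5,"turn":0},{"dx":0,"dy":0,"dz":0,"turn":0},{"dx":0,"dy":0,"dz":0,"turn":0}]'
```

```text
time_s: 16.95
ee_pos: [0.5169, 0.1325, 0.0796]
orientation: [0.993, 0.12, 0.0, 0.0]
force: [-1.7, -0.6, 1.6]
gripper_width: 0.432
```

```bash
python3 -m creep '[{"dx":0,"dy":0,"dz":0,"turn":0},{"dx":0,"dy":0,"dz":0,"turn":0},{"dx":0,"dy":0,"dz":0,"turn":0},{"dx":0,"dy":0,"dz":20,"turn":0},{"dx":0,"dy":0,"dz":40,"turn":0},{"dx":0,"dy":0,"dz":30,"turn":0},{"dx":-10,"dy":-40,"dz":0,"turn":0},{"dx":-10,"dy":-55,"dz":0,"turn":0}]' 0.8;python3 -m creep '[{"dx":-10,"dy":-55,"dz":0,"turn":0},{"dx":-10,"dy":-55,"dz":0,"turn":0},{"dx":-10,"dy":-55,"dz":0,"turn":0},{"dx":-10,"dy":-55,"dz":0,"turn":0},{"dx":-10,"dy":-55,"dz":0,"turn":0},{"dx":0,"dy":-45,"dz":-20,"turn":0},{"dx":0,"dy":-12,"dz":-20,"turn":0},{"dx":0,"dy":0,"dz":0,"turn":0}]'
python3 - <<'E'
from h import *
grab('wrist','w6.png');grab('side','s6.png')
s=robot.read_state();print(s['ee_pos'],s['orientation'])
E
```

```text
time_s: 17.95
ee_pos: [0.4973, 0.0386, 0.1701]
orientation: [0.992, 0.123, 0.001, -0.0]
force: [0.8, -1.8, -0.4]
gripper_width: 0.798
time_s: 18.95
ee_pos: [0.4451, -0.295, 0.1276]
orientation: [0.993, 0.119, -0.002, -0.001]
force: [-0.4, 1.8, -0.1]
gripper_width: 0.799
[ 0.44751193 -0.29329623  0.12968751] [ 9.92660157e-01  1.20936188e-01  3.38264322e-04 -3.70211448e-04]
```

View pics/w6.png

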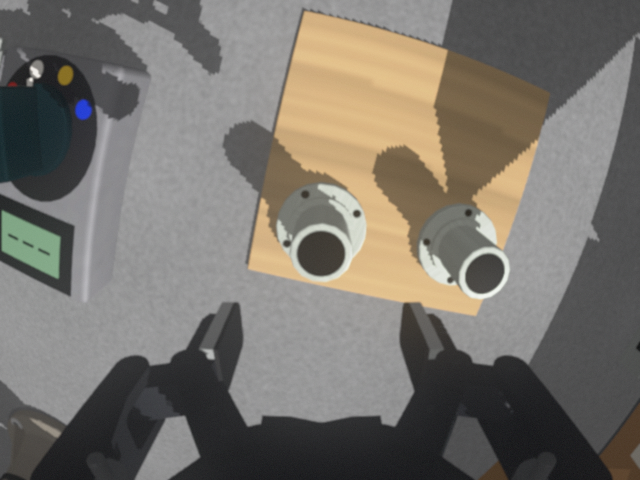

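View pics/s6.png

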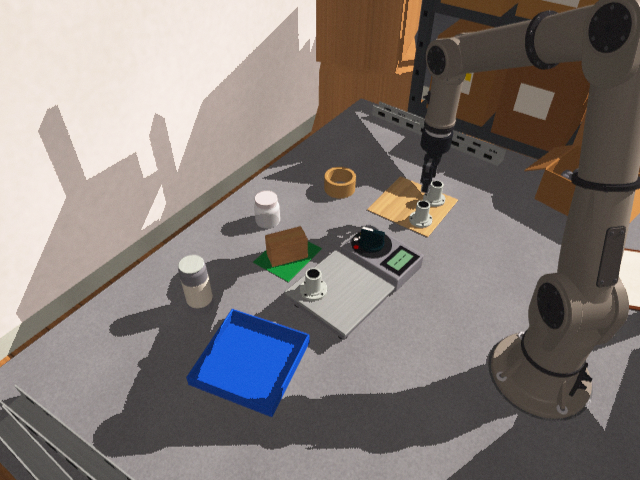

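```bash
python3 -m creep '[{"dx":0,"dy":-1,"dz":-40,"turn":0},{"dx":0,"dy":0,"dz":-30,"turn":0},{"dx":0,"dy":0,"dz":-20,"turn":0},{"dx":0,"dy":0,"dz":-7,"turn":0},{"dx":0,"dy":0,"dz":0,"turn":0}]'; python3 -m creep '[{"dx":0,"dy":0,"dz":0,"turn":0},{"dx":0,"dy":0,"dz":0,"turn":0},{"dx":0,"dy":0,"dz":0,"turn":0},{"dx":0,"dy":0,"dz":0,"turn":0},{"dx":0,"dy":0,"dz":0,"turn":0},{"dx":0,"dy":0,"dz":0,"turn":0}]' 0 40
```

```text
time_s: 19.68
ee_pos: [0.4478, -0.2948, 0.0331]
orientation: [0.993, 0.121, 0.001, 0.0]
force: [-0.4, -0.1, -0.4]
gripper_width: 0.796
time_s: 20.42
ee_pos: [0.4479, -0.2955, 0.0337]
orientation: [0.993, 0.12, 0.001, 0.001]
force: [-1.6, 1.2, 6.4]
gripper_width: 0.434
```

```bash
python3 -m creep '[{"dx":0,"dy":0,"dz":30,"turn":0},{"dx":0,"dy":0,"dz":50,"turn":0},{"dx":0,"dy":0,"dz":50,"turn":0},{"dx":0,"dy":20,"dz":10,"turn":0},{"dx":-4,"dy":50,"dz":0,"turn":0},{"dx":-4,"dy":55,"dz":0,"turn":0},{"dx":-4,"dy":55,"dz":0,"turn":0},{"dx":-4,"dy":55,"dz":0,"turn":0}]'; python3 -m creep '[{"dx":-5,"dy":55,"dz":0,"turn":0},{"dx":0,"dy":55,"dz":0,"turn":0},{"dx":0,"dy":50,"dz":0,"turn":0},{"dx":0,"dy":30,"dz":0,"turn":0},{"dx":0,"dy":10,"dz":0,"turn":0},{"dx":0,"dy":0,"dz":-30,"turn":0},{"dx":0,"dy":0,"dz":-30,"turn":0},{"dx":0,"dy":0,"dz":0,"turn":0}]';python3 -m creep '[{"dx":0,"dy":0,"dz":-15,"turn":0},{"dx":0,"dy":0,"dz":-12,"turn":0},{"dx":0,"dy":0,"dz":-4,"turn":0},{"dx":0,"dy":0,"dz":0,"turn":0},{"dx":0,"dy":0,"dz":0,"turn":0},{"dx":0,"dy":0,"dz":0,"turn":0}]'
```

```text
time_s: 21.42
ee_pos: [0.4286, -0.0576, 0.1705]
orientation: [0.993, 0.121, -0.002, -0.001]
force: [0.8, -0.1, -2.4]
gripper_width: 0.432
time_s: 22.42
ee_pos: [0.4227, 0.137, 0.1094]
orientation: [0.993, 0.12, -0.004, 0.001]
force: [-0.8, 0.0, -2.4]
gripper_width: 0.43
time_s: 23.18
ee_pos: [0.4263, 0.1397, 0.0817]
orientation: [0.993, 0.12, 0.001, -0.0]
force: [-0.8, -0.1, -3.3]
gripper_width: 0.43
```

Then release, and go to flange C (0.458, -0.401).

```bash
python3 -m creep '[{"dx":0,"dy":0,"dz":-1.5,"turn":0},{"dx":0,"dy":0,"dz":-0.5,"turn":0},{"dx":0,"dy":0,"dz":0,"turn":0},{"dx":0,"dy":0,"dz":0,"turn":0}]'; python3 -m creep '[{"dx":0,"dy":0,"dz":0,"turn":0},{"dx":0,"dy":0,"dz":0,"turn":0},{"dx":0,"dy":0,"dz":0,"turn":0},{"dx":0,"dy":0,"dz":20,"turn":0},{"dx":0,"dy":0,"dz":40,"turn":0},{"dx":0,"dy":0,"dz":30,"turn":0},{"dx":3,"dy":-40,"dz":0,"turn":0},{"dx":3,"dy":-55,"dz":0,"turn":0}]' 0.8;python3 -m creep '[{"dx":4,"dy":-60,"dz":0,"turn":0},{"dx":4,"dy":-60,"dz":0,"turn":0},{"dx":4,"dy":-60,"dz":0,"turn":0},{"dx":4,"dy":-60,"dz":0,"turn":0},{"dx":4,"dy":-60,"dz":0,"turn":0},{"dx":3,"dy":-60,"dz":0,"turn":0},{"dx":3,"dy":-60,"dz":-20,"turn":0},{"dx":0,"dy":-25,"dz":-20,"turn":0}]'
python3 -m creep '[{"dx":0,"dy":0,"dz":0,"turn":0}]'
python3 - <<'E'
from h import *
grab('wrist','w7.png');grab('side','s7.png')
s=robot.read_state();print(s['ee_pos'],s['orientation'])
E
```

```text
time_s: 23.68
ee_pos: [0.426, 0.1396, 0.0797]
orientation: [0.993, 0.12, 0.0, 0.0]
force: [-0.9, -1.1, 3.3]
gripper_width: 0.433
time_s: 24.68
ee_pos: [0.4326, 0.0452, 0.1701]
orientation: [0.992, 0.123, 0.001, -0.0]
force: [0.8, -1.3, -0.3]
gripper_width: 0.799
time_s: 25.68
ee_pos: [0.4563, -0.405, 0.1286]
orientation: [0.993, 0.117, -0.0, 0.001]
force: [-0.1, 0.5, -0.9]
gripper_width: 0.802
time_s: 25.8
ee_pos: [0.4552, -0.4017, 0.1268]
orientation: [0.993, 0.118, -0.002, -0.001]
force: [-0.7, 1.1, 0.8]
gripper_width: 0.803
[ 0.45842202 -0.39826344  0.12951602] [ 9.92684294e-01  1.20735639e-01  2.47670510e-04 -8.58062877e-04]
```

View pics/w7.png

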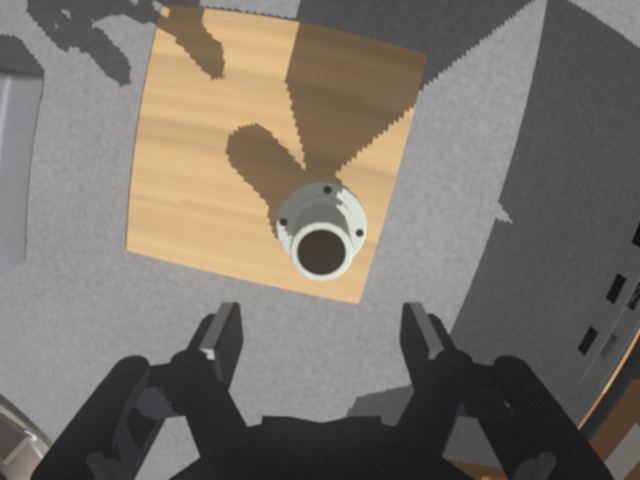

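View pics/s7.png

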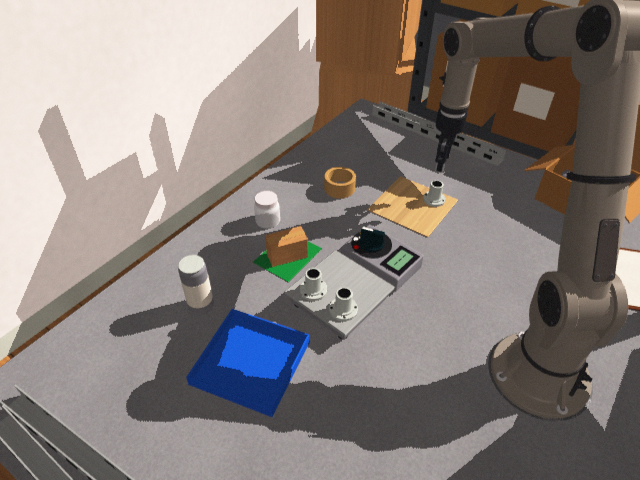

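```bash
python3 -m creep '[{"dx":0,"dy":-2,"dz":-40,"turn":0},{"dx":0,"dy":0,"dz":-30,"turn":0},{"dx":0,"dy":0,"dz":-20,"turn":0},{"dx":0,"dy":0,"dz":-7,"turn":0},{"dx":0,"dy":0,"dz":0,"turn":0}]'; python3 -m creep '[{"dx":0,"dy":0,"dz":0,"turn":0},{"dx":0,"dy":0,"dz":0,"turn":0},{"dx":0,"dy":0,"dz":0,"turn":0},{"dx":0,"dy":0,"dz":0,"turn":0},{"dx":0,"dy":0,"dz":0,"turn":0},{"dx":0,"dy":0,"dz":0,"turn":0}]' 0 40
```

```text
time_s: 26.52
ee_pos: [0.4589, -0.4007, 0.0335]
orientation: [0.993, 0.121, 0.001, 0.0]
force: [0.5, -0.4, -0.0]
gripper_width: 0.803
time_s: 27.28
ee_pos: [0.4589, -0.402, 0.0341]
orientation: [0.993, 0.12, 0.001, 0.001]
force: [-1.7, 1.4, 6.6]
gripper_width: 0.431
```

```bash
python3 -m creep '[{"dx":0,"dy":0,"dz":30,"turn":0},{"dx":0,"dy":0,"dz":50,"turn":0},{"dx":0,"dy":0,"dz":50,"turn":0},{"dx":0,"dy":20,"dz":10,"turn":0},{"dx":2,"dy":50,"dz":0,"turn":0},{"dx":2,"dy":55,"dz":0,"turn":0},{"dx":1,"dy":55,"dz":0,"turn":0},{"dx":0,"dy":55,"dz":0,"turn":0}]'; python3 -m creep '[{"dx":0,"dy":55,"dz":0,"turn":0},{"dx":0,"dy":55,"dz":0,"turn":0},{"dx":0,"dy":50,"dz":0,"turn":0},{"dx":0,"dy":40,"dz":0,"turn":0},{"dx":0,"dy":16,"dz":0,"turn":0},{"dx":0,"dy":0,"dz":-30,"turn":0},{"dx":0,"dy":0,"dz":-30,"turn":0},{"dx":0,"dy":0,"dz":0,"turn":0}]';python3 -m creep '[{"dx":0,"dy":0,"dz":-15,"turn":0},{"dx":0,"dy":0,"dz":-12,"turn":0},{"dx":0,"dy":0,"dz":-4,"turn":0},{"dx":0,"dy":0,"dz":0,"turn":0},{"dx":0,"dy":0,"dz":0,"turn":0},{"dx":0,"dy":0,"dz":0,"turn":0}]'
```

```text
time_s: 28.28
ee_pos: [0.4609, -0.1633, 0.1704]
orientation: [0.993, 0.121, -0.002, -0.001]
force: [0.2, 0.3, -2.7]
gripper_width: 0.433
time_s: 29.28
ee_pos: [0.458, 0.0493, 0.1089]
orientation: [0.993, 0.121, -0.005, -0.0]
force: [-0.7, -0.1, -2.8]
gripper_width: 0.432
time_s: 30.02
ee_pos: [0.4633, 0.0494, 0.082]
orientation: [0.993, 0.12, 0.001, 0.0]
force: [-0.1, 0.8, -2.4]
gripper_width: 0.431
```

```bash
python3 -m creep '[{"dx":0,"dy":0,"dz":-1.5,"turn":0},{"dx":0,"dy":0,"dz":-0.5,"turn":0},{"dx":0,"dy":0,"dz":0,"turn":0},{"dx":0,"dy":0,"dz":0,"turn":0}]'; python3 -m creep '[{"dx":0,"dy":0,"dz":0,"turn":0},{"dx":0,"dy":0,"dz":0,"turn":0},{"dx":0,"dy":0,"dz":0,"turn":0},{"dx":0,"dy":0,"dz":20,"turn":0},{"dx":0,"dy":0,"dz":40,"turn":0},{"dx":0,"dy":0,"dz":30,"turn":0},{"dx":8,"dy":-40,"dz":0,"turn":0},{"dx":8,"dy":-50,"dz":0,"turn":0}]' 0.8;python3 -m creep '[{"dx":7,"dy":-41,"dz":0,"turn":0},{"dx":0,"dy":0,"dz":0,"turn":0},{"dx":0,"dy":0,"dz":0,"turn":0}]' 1
python3 - <<'E'
from h import *
grab('wrist','w8.png');grab('side','s8.png')
s=robot.read_state();print(s['ee_pos'],s['orientation'])
E
```

```text
time_s: 30.52
ee_pos: [0.4631, 0.0493, 0.0801]
orientation: [0.993, 0.12, 0.0, 0.0]
force: [-1.8, -0.2, 3.5]
gripper_width: 0.431
time_s: 31.52
ee_pos: [0.4797, -0.0403, 0.1704]
orientation: [0.993, 0.122, 0.001, 0.0]
force: [1.4, 0.1, -0.2]
gripper_width: 0.796
time_s: 31.9
ee_pos: [0.4858, -0.0809, 0.1694]
orientation: [0.993, 0.12, -0.0, -0.001]
force: [0.4, -0.1, 0.5]
gripper_width: 0.999
[ 0.48580235 -0.07994208  0.1695571 ] [ 9.92580436e-01  1.21589148e-01  2.14936425e-05 -3.96997022e-04]
```

View pics/w8.png

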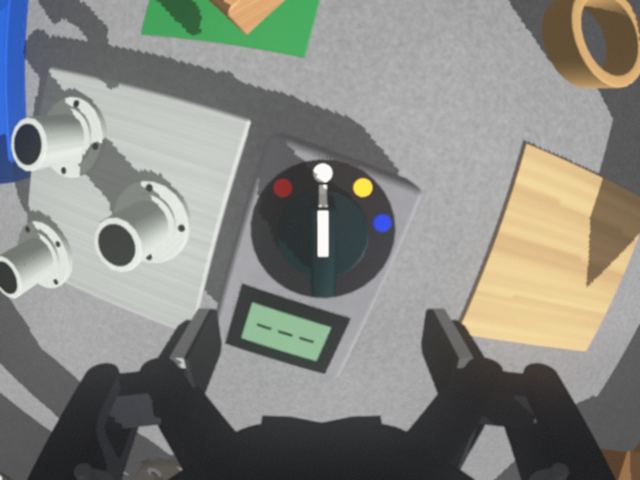

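View pics/s8.png

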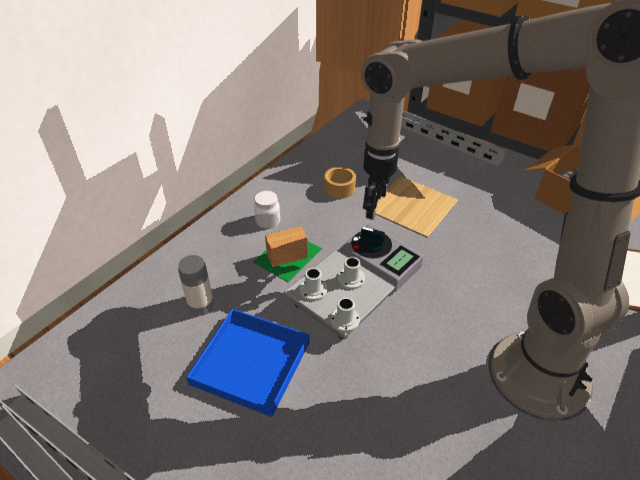

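```bash
python3 -m creep '[{"dx":0,"dy":-2,"dz":-40,"turn":0},{"dx":0,"dy":0,"dz":-30,"turn":0},{"dx":0,"dy":0,"dz":-20,"turn":0},{"dx":0,"dy":0,"dz":-7,"turn":0},{"dx":0,"dy":0,"dz":0,"turn":0}]'; python3 -m creep '[{"dx":0,"dy":0,"dz":0,"turn":0},{"dx":0,"dy":0,"dz":0,"turn":0},{"dx":0,"dy":0,"dz":0,"turn":0},{"dx":0,"dy":0,"dz":0,"turn":0},{"dx":0,"dy":0,"dz":0,"turn":0},{"dx":0,"dy":0,"dz":0,"turn":0},{"dx":0,"dy":0,"dz":0,"turn":0}]' 0 40;  python3 -m creep '[{"dx":0,"dy":0,"dz":0,"turn":-8},{"dx":0,"dy":0,"dz":0,"turn":-8},{"dx":0,"dy":0,"dz":0,"turn":-8},{"dx":0,"dy":0,"dz":0,"turn":-8},{"dx":0,"dy":0,"dz":0,"turn":-8},{"dx":0,"dy":0,"dz":0,"turn":0},{"dx":0,"dy":0,"dz":0,"turn":0}]'; python3 -m creep '[{"dx":0,"dy":0,"dz":0,"turn":0},{"dx":0,"dy":0,"dz":0,"turn":0},{"dx":0,"dy":0,"dz":0,"turn":0},{"dx":0,"dy":0,"dz":0,"turn":0}]' 1;  python3 -m creep '[{"dx":0,"dy":0,"dz":40,"turn":0},{"dx":0,"dy":0,"dz":50,"turn":0},{"dx":0,"dy":0,"dz":10,"turn":0},{"dx":0,"dy":0,"dz":0,"turn":0}]'
python3 - <<'E'
from h import *
grab('wrist','w9.png')
s=robot.read_state();print(s['ee_pos'],s['orientation'])
E
```

```text
time_s: 32.62
ee_pos: [0.486, -0.0828, 0.0727]
orientation: [0.993, 0.121, 0.0, -0.0]
force: [0.3, 0.4, 0.9]
gripper_width: 0.999
time_s: 33.5
ee_pos: [0.4857, -0.0822, 0.0731]
orientation: [0.993, 0.121, -0.0, -0.001]
force: [-2.6, 3.7, 7.1]
gripper_width: 0.186
time_s: 34.38
ee_pos: [0.4858, -0.0808, 0.0731]
orientation: [0.974, -0.226, -0.001, -0.001]
force: [-2.4, 5.7, 5.5]
gripper_width: 0.182
time_s: 34.88
ee_pos: [0.4858, -0.0841, 0.0724]
orientation: [0.974, -0.227, -0.0, 0.0]
force: [0.7, 0.7, -0.3]
gripper_width: 0.991
time_s: 35.38
ee_pos: [0.4862, -0.0839, 0.173]
orientation: [0.974, -0.227, 0.001, 0.0]
force: [-0.5, -1.0, -0.9]
gripper_width: 1.001
[ 0.4851884  -0.08374756  0.17176639] [ 9.73985145e-01 -2.26610700e-01 -7.12664606e-04  1.39409831e-04]
```

View pics/w9.png

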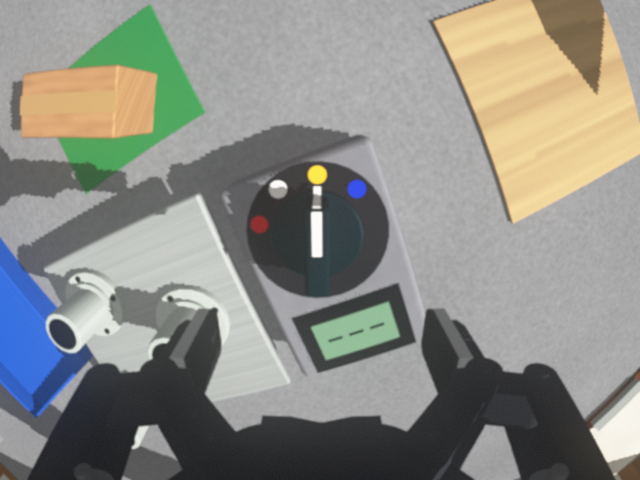

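Run:
```python
from h import *
im,c=grab('side','s10.png')
cv2.imwrite('pics/s10z.png',cv2.resize(im[200:420,180:440],None,fx=3,fy=2.7,interpolation=cv2.INTER_CUBIC))
```

```text
(no output)
```

View pics/s10z.png

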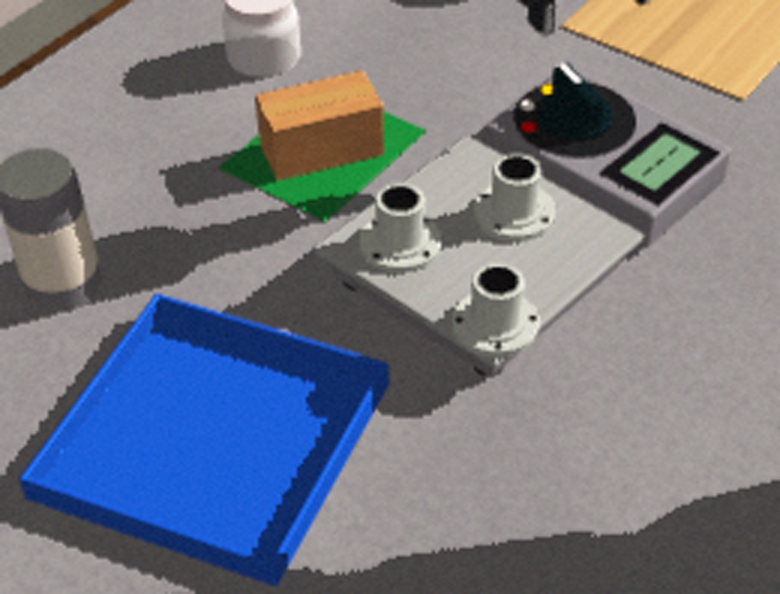

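Run:
```python
from h import *
c=robot.get_calibration('side')
a=np.radians(-5.5)
for x,y in [(401,198),(517,167),(499,280)]:
    w=onplane(c,180+x/3,200+y/2.7,.11); d=w[:2]-[.467,.091]
    print(w, d@[np.cos(a),np.sin(a)], d@[-np.sin(a),np.cos(a)])
for n,x,y,z in [('pan corner',640,238,.05),('pan corner near',489,368,.05),('pan left',321,249,.05)]:
    w=onplane(c,180+x/3,200+y/2.7,z); d=w[:2]-[.467,.091];print(n,w,d@[np.cos(a),np.sin(a)], d@[-np.sin(a),np.cos(a)])
```

```text
[0.51560619 0.13125514 0.11      ] 0.0445241366699261 0.04472850665969583
[0.46320746 0.04781685 0.11      ] 0.0003638436703211596 -0.04334784571969306
[0.40454984 0.16166729 0.11      ] -0.06893581244084775 0.06435637104858487
pan corner [0.36435422 0.01337257 0.05      ] -0.09473296061689068 -0.08710820665881089
pan corner near [0.38438795 0.2008749  0.05      ] -0.09276276068623567 0.1014510438304898
pan left [0.56356187 0.17383272 0.05      ] 0.0881781580421105 0.09170641906940209
```

```bash
python3 -m creep '[{"dx":-13,"dy":35,"dz":0,"turn":8},{"dx":-14,"dy":50,"dz":0,"turn":8},{"dx":-14,"dy":50,"dz":0,"turn":8},{"dx":-14,"dy":50,"dz":0,"turn":8},{"dx":-14,"dy":45,"dz":0,"turn":8},{"dx":-12,"dy":15,"dz":0,"turn":0},{"dx":0,"dy":0,"dz":0,"turn":0},{"dx":0,"dy":0,"dz":0,"turn":0}]' 0.9
python3 - <<'E'
from h import *
grab('wrist','w11.png')
s=robot.read_state();print(s['ee_pos'],s['orientation'])
E
```

```text
time_s: 36.48
ee_pos: [0.405, 0.1597, 0.1717]
orientation: [0.993, 0.119, -0.001, 0.001]
force: [0.5, -0.7, -0.4]
gripper_width: 0.9
[0.40528002 0.15960364 0.17187545] [ 9.92910823e-01  1.18859426e-01 -6.00846606e-04  4.15440566e-04]
```

View pics/w11.png

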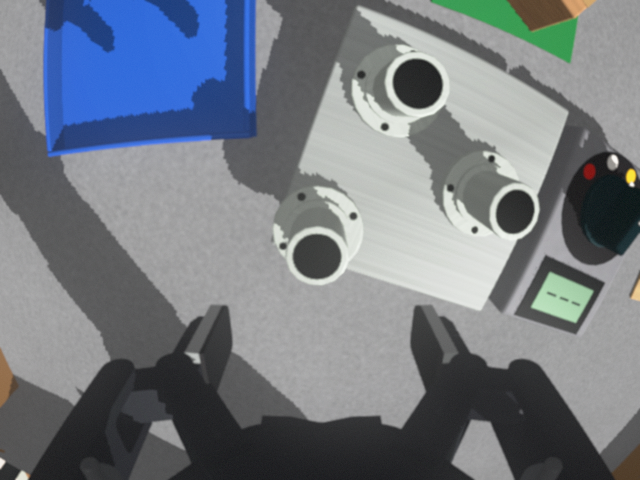

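Run:
```python
from h import *
c=robot.get_calibration('wrist'); print(onplane(c,318,257,.11,True),onplane(c,417,83,.11,True),onplane(c,515,211,.11,True))
```

```text
[0.40620354 0.16100246 0.11      ] [0.51798283 0.13198517 0.11      ] [0.4641903  0.04838012 0.11      ]
```

```bash
python3 -m creep '[{"dx":0,"dy":2,"dz":-40,"turn":0},{"dx":0,"dy":0,"dz":-30,"turn":0},{"dx":0,"dy":0,"dz":-15,"turn":0},{"dx":0,"dy":0,"dz":-7,"turn":0},{"dx":0,"dy":0,"dz":0,"turn":0}]'; python3 -m creep '[{"dx":0,"dy":0,"dz":0,"turn":0},{"dx":0,"dy":0,"dz":0,"turn":0},{"dx":0,"dy":0,"dz":0,"turn":0},{"dx":0,"dy":0,"dz":0,"turn":0},{"dx":0,"dy":0,"dz":0,"turn":0},{"dx":0,"dy":0,"dz":0,"turn":0}]' 0 40
```

```text
time_s: 37.15
ee_pos: [0.4054, 0.1632, 0.0808]
orientation: [0.993, 0.12, 0.0, -0.0]
force: [-0.6, -0.2, -0.0]
gripper_width: 0.904
time_s: 37.9
ee_pos: [0.4057, 0.1634, 0.0815]
orientation: [0.993, 0.12, 0.001, 0.0]
force: [-0.8, -1.2, 5.5]
gripper_width: 0.43
```

```bash
python3 -m creep '[{"dx":0,"dy":0,"dz":25,"turn":0},{"dx":0,"dy":20,"dz":25,"turn":0},{"dx":20,"dy":45,"dz":0,"turn":0},{"dx":35,"dy":48,"dz":0,"turn":0},{"dx":40,"dy":48,"dz":0,"turn":0},{"dx":40,"dy":47,"dz":0,"turn":0},{"dx":21,"dy":30,"dz":0,"turn":0},{"dx":0,"dy":0,"dz":0,"turn":0}]'; python3 -m creep '[{"dx":0,"dy":0,"dz":-30,"turn":0},{"dx":0,"dy":0,"dz":-30,"turn":0},{"dx":0,"dy":0,"dz":-20,"turn":0},{"dx":0,"dy":0,"dz":-12,"turn":0},{"dx":0,"dy":0,"dz":0,"turn":0},{"dx":0,"dy":0,"dz":0,"turn":0},{"dx":0,"dy":0,"dz":0,"turn":0}]'
```

```text
time_s: 38.9
ee_pos: [0.5599, 0.404, 0.1278]
orientation: [0.993, 0.121, -0.002, -0.001]
force: [-0.9, -0.2, -2.6]
gripper_width: 0.434
time_s: 39.78
ee_pos: [0.5612, 0.4019, 0.0395]
orientation: [0.993, 0.12, 0.001, -0.0]
force: [0.3, -0.3, -1.8]
gripper_width: 0.433
```

```bash
python3 -m creep '[{"dx":0,"dy":0,"dz":-2,"turn":0},{"dx":0,"dy":0,"dz":-1,"turn":0},{"dx":0,"dy":0,"dz":0,"turn":0},{"dx":0,"dy":0,"dz":0,"turn":0}]'; python3 -m creep '[{"dx":0,"dy":0,"dz":0,"turn":0},{"dx":0,"dy":0,"dz":0,"turn":0},{"dx":0,"dy":0,"dz":0,"turn":0},{"dx":0,"dy":0,"dz":30,"turn":0},{"dx":0,"dy":0,"dz":50,"turn":0},{"dx":0,"dy":0,"dz":50,"turn":0}]' 0.65; python3 -m creep '[{"dx":-5,"dy":-40,"dz":0,"turn":0},{"dx":-10,"dy":-55,"dz":0,"turn":0},{"dx":-10,"dy":-55,"dz":0,"turn":0},{"dx":-10,"dy":-55,"dz":0,"turn":0},{"dx":-7,"dy":-45,"dz":0,"turn":0},{"dx":-3,"dy":-20,"dz":0,"turn":0},{"dx":0,"dy":0,"dz":0,"turn":0},{"dx":0,"dy":0,"dz":0,"turn":0}]' 0.9
python3 - <<'E'
from h import *
grab('wrist','w12.png');grab('side','s12.png')
s=robot.read_state();print(s['ee_pos'],s['orientation'])
E
```

```text
time_s: 40.28
ee_pos: [0.5612, 0.4017, 0.0367]
orientation: [0.993, 0.12, 0.001, -0.0]
force: [-1.4, -0.3, 4.2]
gripper_width: 0.434
time_s: 41.02
ee_pos: [0.5607, 0.4011, 0.1664]
orientation: [0.993, 0.12, -0.0, 0.0]
force: [0.5, 0.6, -0.6]
gripper_width: 0.649
time_s: 42.02
ee_pos: [0.5159, 0.1331, 0.1657]
orientation: [0.993, 0.121, 0.0, -0.001]
force: [0.3, 0.2, -0.0]
gripper_width: 0.899
[0.51576943 0.1335123  0.16566992] [ 9.92560655e-01  1.21749107e-01  1.93331018e-04 -6.81513121e-04]
```

View pics/w12.png

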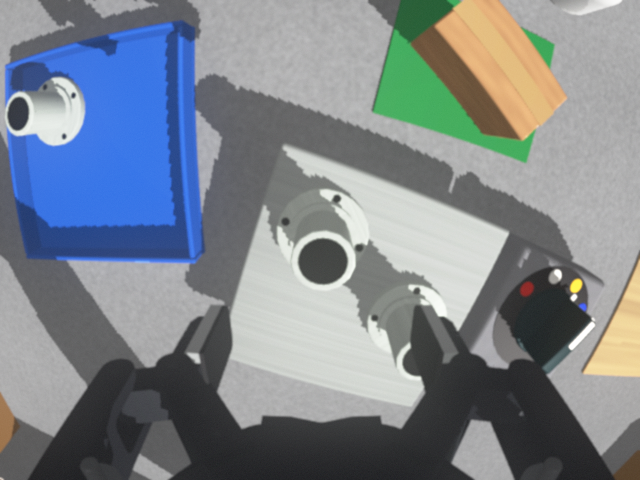

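View pics/s12.png

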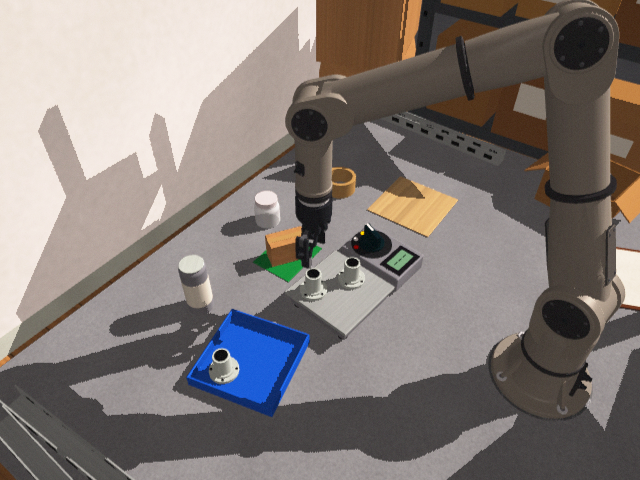

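```bash
python3 -m creep '[{"dx":0,"dy":0,"dz":-40,"turn":0},{"dx":0,"dy":0,"dz":-25,"turn":0},{"dx":0,"dy":0,"dz":-14,"turn":0},{"dx":0,"dy":0,"dz":-7,"turn":0},{"dx":0,"dy":0,"dz":0,"turn":0}]'; python3 -m creep '[{"dx":0,"dy":0,"dz":0,"turn":0},{"dx":0,"dy":0,"dz":0,"turn":0},{"dx":0,"dy":0,"dz":0,"turn":0},{"dx":0,"dy":0,"dz":0,"turn":0},{"dx":0,"dy":0,"dz":0,"turn":0},{"dx":0,"dy":0,"dz":0,"turn":0}]' 0 40; python3 -m creep '[{"dx":0,"dy":0,"dz":25,"turn":0},{"dx":0,"dy":20,"dz":25,"turn":0},{"dx":-6,"dy":45,"dz":0,"turn":0},{"dx":-10,"dy":53,"dz":0,"turn":0},{"dx":-10,"dy":53,"dz":0,"turn":0},{"dx":-10,"dy":47,"dz":0,"turn":0},{"dx":-5,"dy":30,"dz":0,"turn":0},{"dx":0,"dy":0,"dz":0,"turn":0}]'; python3 -m creep '[{"dx":0,"dy":0,"dz":-30,"turn":0},{"dx":0,"dy":0,"dz":-30,"turn":0},{"dx":0,"dy":0,"dz":-20,"turn":0},{"dx":0,"dy":0,"dz":-11,"turn":0},{"dx":0,"dy":0,"dz":0,"turn":0},{"dx":0,"dy":0,"dz":0,"turn":0},{"dx":0,"dy":0,"dz":0,"turn":0}]'
```

```text
time_s: 42.75
ee_pos: [0.5161, 0.1318, 0.0797]
orientation: [0.993, 0.121, 0.0, -0.0]
force: [-0.1, -0.6, 0.0]
gripper_width: 0.9
time_s: 43.5
ee_pos: [0.5166, 0.1318, 0.0806]
orientation: [0.993, 0.12, 0.001, -0.0]
force: [0.3, 0.8, 6.3]
gripper_width: 0.43
time_s: 44.5
ee_pos: [0.4716, 0.3825, 0.1281]
orientation: [0.992, 0.123, -0.002, -0.001]
force: [-0.5, 0.1, -3.1]
gripper_width: 0.434
time_s: 45.38
ee_pos: [0.4753, 0.3796, 0.0393]
orientation: [0.993, 0.12, 0.001, -0.0]
force: [-0.6, 0.3, -3.1]
gripper_width: 0.435
```

```bash
python3 -m creep '[{"dx":0,"dy":0,"dz":-2,"turn":0},{"dx":0,"dy":0,"dz":-1.5,"turn":0},{"dx":0,"dy":0,"dz":0,"turn":0},{"dx":0,"dy":0,"dz":0,"turn":0}]'; python3 -m creep '[{"dx":0,"dy":0,"dz":0,"turn":0},{"dx":0,"dy":0,"dz":0,"turn":0},{"dx":0,"dy":0,"dz":0,"turn":0},{"dx":0,"dy":0,"dz":30,"turn":0},{"dx":0,"dy":0,"dz":50,"turn":0},{"dx":0,"dy":0,"dz":50,"turn":0}]' 0.65; python3 -m creep '[{"dx":-2,"dy":-45,"dz":0,"turn":0},{"dx":-2,"dy":-60,"dz":0,"turn":0},{"dx":-2,"dy":-60,"dz":0,"turn":0},{"dx":-2,"dy":-60,"dz":0,"turn":0},{"dx":-2,"dy":-60,"dz":0,"turn":0},{"dx":-1,"dy":-46,"dz":0,"turn":0},{"dx":0,"dy":0,"dz":0,"turn":0},{"dx":0,"dy":0,"dz":0,"turn":0}]' 0.9
python3 - <<'E'
from h import *
grab('wrist','w13.png');grab('side','s13.png')
s=robot.read_state();print(s['ee_pos'],s['orientation'])
E
```

```text
time_s: 45.88
ee_pos: [0.4749, 0.3794, 0.0357]
orientation: [0.993, 0.12, 0.0, 0.0]
force: [-1.0, -1.7, 3.5]
gripper_width: 0.434
time_s: 46.62
ee_pos: [0.4747, 0.3792, 0.1661]
orientation: [0.993, 0.12, -0.0, 0.0]
force: [0.2, 1.0, 0.2]
gripper_width: 0.652
time_s: 47.62
ee_pos: [0.4639, 0.0491, 0.1652]
orientation: [0.993, 0.12, 0.0, -0.0]
force: [0.2, 0.2, -0.6]
gripper_width: 0.901
[0.46385765 0.05027653 0.16523003] [ 9.92551277e-01  1.21826428e-01  2.43213189e-04 -4.73217397e-04]
```

View pics/w13.png

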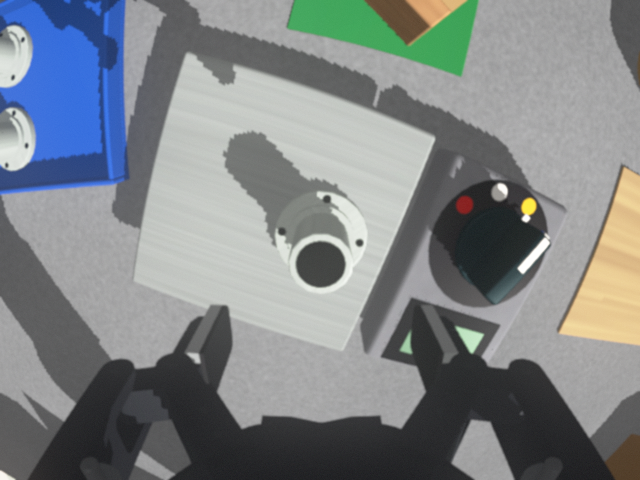

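View pics/s13.png

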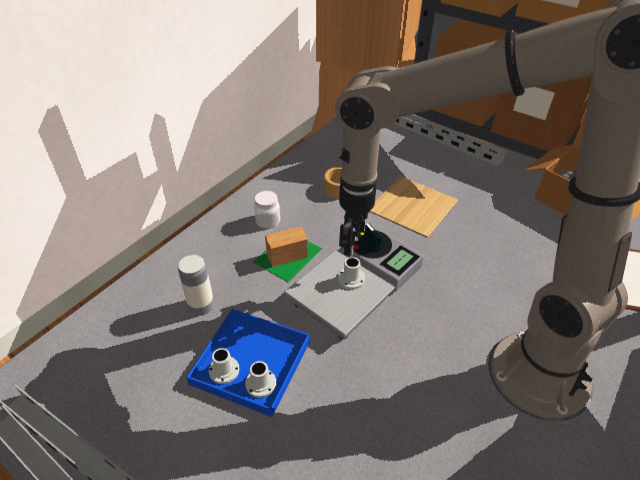

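```bash
python3 -m creep '[{"dx":0,"dy":-1,"dz":-40,"turn":0},{"dx":0,"dy":0,"dz":-25,"turn":0},{"dx":0,"dy":0,"dz":-14,"turn":0},{"dx":0,"dy":0,"dz":-7,"turn":0},{"dx":0,"dy":0,"dz":0,"turn":0}]'; python3 -m creep '[{"dx":0,"dy":0,"dz":0,"turn":0},{"dx":0,"dy":0,"dz":0,"turn":0},{"dx":0,"dy":0,"dz":0,"turn":0},{"dx":0,"dy":0,"dz":0,"turn":0},{"dx":0,"dy":0,"dz":0,"turn":0},{"dx":0,"dy":0,"dz":0,"turn":0}]' 0 40; python3 -m creep '[{"dx":0,"dy":0,"dz":25,"turn":0},{"dx":0,"dy":20,"dz":25,"turn":0},{"dx":10,"dy":45,"dz":0,"turn":0},{"dx":18,"dy":53,"dz":0,"turn":0},{"dx":18,"dy":53,"dz":0,"turn":0},{"dx":18,"dy":53,"dz":0,"turn":0},{"dx":12,"dy":30,"dz":0,"turn":0},{"dx":0,"dy":0,"dz":0,"turn":0}]'; python3 -m creep '[{"dx":0,"dy":0,"dz":-30,"turn":0},{"dx":0,"dy":0,"dz":-30,"turn":0},{"dx":0,"dy":0,"dz":-20,"turn":0},{"dx":0,"dy":0,"dz":-11,"turn":0},{"dx":0,"dy":0,"dz":0,"turn":0},{"dx":0,"dy":0,"dz":0,"turn":0},{"dx":0,"dy":0,"dz":0,"turn":0}]'
```

```text
time_s: 48.35
ee_pos: [0.4641, 0.0478, 0.0792]
orientation: [0.993, 0.121, 0.0, -0.0]
force: [-0.5, 0.3, -0.0]
gripper_width: 0.902
time_s: 49.1
ee_pos: [0.4646, 0.048, 0.0801]
orientation: [0.993, 0.12, 0.001, -0.0]
force: [-2.0, 1.6, 5.9]
gripper_width: 0.434
time_s: 50.1
ee_pos: [0.5386, 0.3045, 0.1275]
orientation: [0.992, 0.122, -0.001, -0.001]
force: [-1.0, -1.1, -3.4]
gripper_width: 0.437
time_s: 50.98
ee_pos: [0.5403, 0.3017, 0.039]
orientation: [0.993, 0.12, 0.001, -0.0]
force: [-0.3, -0.4, -2.4]
gripper_width: 0.433
```

```bash
python3 -m creep '[{"dx":0,"dy":0,"dz":-2,"turn":0},{"dx":0,"dy":0,"dz":-1.5,"turn":0},{"dx":0,"dy":0,"dz":0,"turn":0},{"dx":0,"dy":0,"dz":0,"turn":0}]'; python3 -m creep '[{"dx":0,"dy":0,"dz":0,"turn":0},{"dx":0,"dy":0,"dz":0,"turn":0},{"dx":0,"dy":0,"dz":0,"turn":0},{"dx":0,"dy":0,"dz":30,"turn":0},{"dx":0,"dy":0,"dz":50,"turn":0},{"dx":0,"dy":0,"dz":50,"turn":0}]' 0.65; python3 -m creep '[{"dx":-5,"dy":-40,"dz":0,"turn":-5},{"dx":-8,"dy":-55,"dz":0,"turn":-7},{"dx":-8,"dy":-55,"dz":0,"turn":-7},{"dx":-8,"dy":-55,"dz":0,"turn":-7},{"dx":-8,"dy":-55,"dz":0,"turn":-7},{"dx":-8,"dy":-55,"dz":0,"turn":-7},{"dx":-8,"dy":-55,"dz":0,"turn":0},{"dx":-1,"dy":-15,"dz":0,"turn":0}]' 1
python3 -m creep '[{"dx":0,"dy":0,"dz":0,"turn":0},{"dx":0,"dy":0,"dz":0,"turn":0}]'
python3 - <<'E'
from h import *
grab('wrist','w14.png');grab('side','s14.png')
s=robot.read_state();print(s['ee_pos'],s['orientation'])
E
```

```text
time_s: 51.48
ee_pos: [0.5399, 0.3014, 0.0352]
orientation: [0.993, 0.12, 0.0, 0.0]
force: [-1.7, -1.3, 3.2]
gripper_width: 0.433
time_s: 52.22
ee_pos: [0.5397, 0.3012, 0.1656]
orientation: [0.993, 0.12, -0.0, 0.0]
force: [1.0, 0.6, -0.6]
gripper_width: 0.652
time_s: 53.22
ee_pos: [0.4848, -0.0889, 0.1645]
orientation: [0.973, -0.23, 0.0, 0.001]
force: [-0.0, 0.7, 0.2]
gripper_width: 1.001
time_s: 53.48
ee_pos: [0.4863, -0.0812, 0.1646]
orientation: [0.974, -0.225, 0.0, -0.001]
force: [-1.0, -0.1, -0.3]
gripper_width: 1.004
[ 0.48625232 -0.08122196  0.16462321] [ 9.74462485e-01 -2.24549732e-01 -4.63331458e-07 -5.32781169e-04]
```

View pics/w14.png

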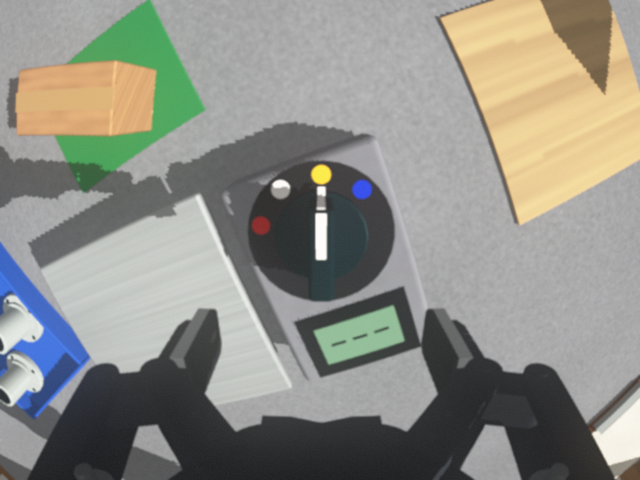

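View pics/s14.png

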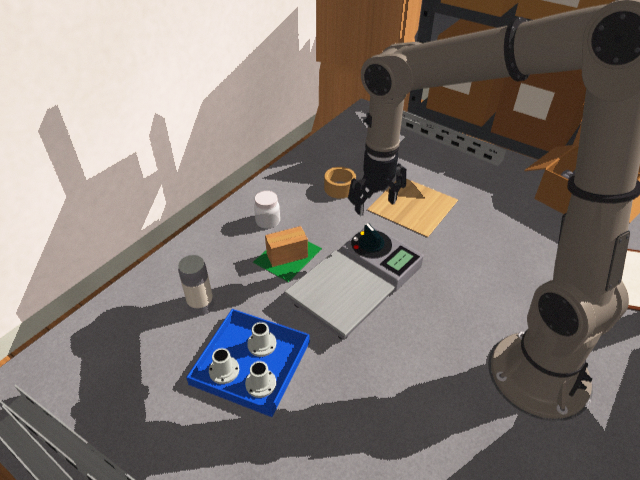

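Three flanges stand in the bin and the dial is on yellow under the gripper. Next I turn it 80° to red.

```bash
python3 -m creep '[{"dx":0,"dy":-1,"dz":-40,"turn":0},{"dx":0,"dy":0,"dz":-30,"turn":0},{"dx":0,"dy":0,"dz":-16,"turn":0},{"dx":0,"dy":0,"dz":-6,"turn":0},{"dx":0,"dy":0,"dz":0,"turn":0}]'; python3 -m creep '[{"dx":0,"dy":0,"dz":0,"turn":0},{"dx":0,"dy":0,"dz":0,"turn":0},{"dx":0,"dy":0,"dz":0,"turn":0},{"dx":0,"dy":0,"dz":0,"turn":0},{"dx":0,"dy":0,"dz":0,"turn":0},{"dx":0,"dy":0,"dz":0,"turn":0},{"dx":0,"dy":0,"dz":0,"turn":0}]' 0 40;  python3 -m creep '[{"dx":0,"dy":0,"dz":0,"turn":8},{"dx":0,"dy":0,"dz":0,"turn":8},{"dx":0,"dy":0,"dz":0,"turn":8},{"dx":0,"dy":0,"dz":0,"turn":8},{"dx":0,"dy":0,"dz":0,"turn":8},{"dx":0,"dy":0,"dz":0,"turn":8},{"dx":0,"dy":0,"dz":0,"turn":8},{"dx":0,"dy":0,"dz":0,"turn":8}]';  python3 -m creep '[{"dx":0,"dy":0,"dz":0,"turn":8},{"dx":0,"dy":0,"dz":0,"turn":8},{"dx":0,"dy":0,"dz":0,"turn":0},{"dx":0,"dy":0,"dz":0,"turn":0}]'; python3 -m creep '[{"dx":0,"dy":0,"dz":0,"turn":0},{"dx":0,"dy":0,"dz":0,"turn":0},{"dx":0,"dy":0,"dz":0,"turn":0},{"dx":0,"dy":0,"dz":0,"turn":0}]' 1;  python3 -m creep '[{"dx":0,"dy":0,"dz":40,"turn":0},{"dx":0,"dy":0,"dz":50,"turn":0},{"dx":0,"dy":0,"dz":30,"turn":0},{"dx":0,"dy":0,"dz":0,"turn":0},{"dx":0,"dy":0,"dz":0,"turn":0}]'
python3 - <<'E'
from h import *
grab('wrist','w15.png')
im,c=grab('side','s15.png')
cv2.imwrite('pics/s15z.png',cv2.resize(im[200:420,180:440],None,fx=3,fy=2.7,interpolation=cv2.INTER_CUBIC))
s=robot.read_state();print(s['ee_pos'],s['orientation'])
E
```

```text
time_s: 54.2
ee_pos: [0.4864, -0.0844, 0.073]
orientation: [0.974, -0.226, 0.0, -0.0]
force: [0.6, 0.0, -0.3]
gripper_width: 0.995
time_s: 55.08
ee_pos: [0.4876, -0.0817, 0.0733]
orientation: [0.974, -0.225, 0.001, -0.002]
force: [2.1, 5.1, 1.0]
gripper_width: 0.18
time_s: 56.08
ee_pos: [0.4877, -0.0817, 0.0733]
orientation: [0.945, 0.327, 0.002, -0.001]
force: [1.4, 4.7, 1.0]
gripper_width: 0.177
time_s: 56.58
ee_pos: [0.4877, -0.0816, 0.0733]
orientation: [0.891, 0.454, 0.003, -0.001]
force: [0.9, 5.6, 1.2]
gripper_width: 0.182
time_s: 57.08
ee_pos: [0.4857, -0.0851, 0.0725]
orientation: [0.892, 0.452, -0.0, 0.0]
force: [0.1, 0.4, 0.6]
gripper_width: 0.994
time_s: 57.7
ee_pos: [0.4851, -0.0849, 0.1916]
orientation: [0.892, 0.452, -0.001, -0.0]
force: [-0.1, 0.2, -0.4]
gripper_width: 1.0
[ 0.48464898 -0.08475997  0.19101273] [ 0.89176231  0.45250123 -0.00129718 -0.00096986]
```

View pics/w15.png

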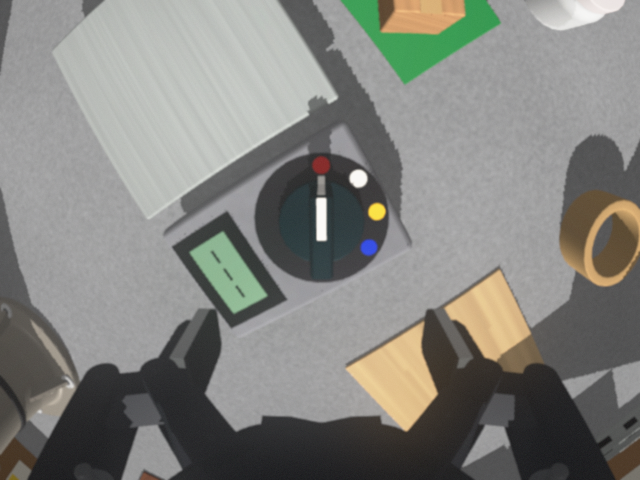

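View pics/s15z.png

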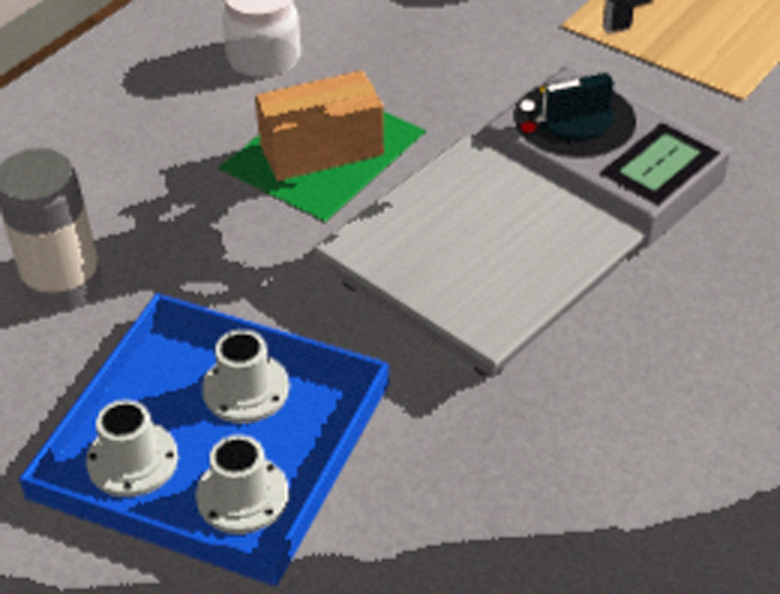

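Run:
```python
from h import *
c=robot.get_calibration('side')
a=np.radians(13.6)
for x,y in [(241,347),(124,420),(237,456)]:
    w=onplane(c,180+x/3,200+y/2.7,.065); d=w[:2]-[.529,.347]
    print(np.round(w,3), d@[np.cos(a),np.sin(a)], d@[-np.sin(a),np.cos(a)])
w=np.array([onplane(c,180+x/3,200+y/2.7,.073) for x,y in [(257,97),(367,72),(384,104),(273,129)]]);print('carton',w.mean(0))
print(robot.sign_off())
```

```text
[0.538 0.3   0.065] -0.002309196646033911 -0.04790395969745843
[0.559 0.401 0.065] 0.04209124082268105 0.04573262989426915
[0.474 0.379 0.065] -0.04591908434971016 0.04438257804799379
carton [0.6663444  0.04282323 0.073     ]
the job is handed in; nothing more can be done
None
```

I did all the steps in order and handed the job in at about 58 s. `sign_off` gave no verdict.

- **Carton:** it went from the pan to the mat and stands upright. Its centre is about 3 mm from the mat's centre in the last side view.
- **Dial:** I turned it to white with the pan empty, then to yellow with the flanges on the pan, and finally to red. Each time the wrist picture showed the line on the right dot.
- **Flanges:** three were delivered. All three stood on the pan for the count and now stand upright in the bin. In the last side view they are within 48 mm of its centre along each axis (limit 80 mm).
- **Bystanders:** the can and jar look untouched in the last views, as does the tape. I did not measure their positions again.

One thing disagreed with the plan: a flange on the pan was knocked about 30 mm towards a corner while the arm was elsewhere. It stayed upright, at about (-69, +64) mm from the pan's centre (limit 88 mm), so I left it for the count and picked it up from there. No check failed.

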